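Doll's bath time, then pack the bathroom set

ROBOT

A 6-joint arm with a two-finger parallel gripper is mounted at the origin on the work surface. World frame = base frame: x ahead of the robot, y to its left, z up, the work surface at z = 0. Lengths are in mm, angles in rad, forces in N, time in s.
With the tool pointing down it reaches from about 275 to 850 mm from the base axis. Payload 5.2 kg.
Tool frame: the origin (TCP) lies between the finger pads; the fingertips stand 25 mm ahead of it and the grasp point (between the pads) lies 6 mm ahead of it; x points along the fingers, z is the direction in which the jaws open and shut, and the axes are right-handed (so a half turn about x gives the same grasp; the last joint's range is limited). The gripper opens to 85 mm and grips with 20 to 120 N. Pads are 22 mm wide; open, the fingers measure 114 mm over their backs; the gripper's body (76 mm by 85 mm) begins 54 mm behind the grasp point. The pads swing forward as they close: fully open they stand 13 mm farther back than shut.
Start: joints at [-1.316, 0.259, 1.535, -0, 1.348, -0.203], TCP at [243.107, -493.36, 256.31] pointing down, gripper open.
Joint ranges: [-3.14, 3.14], [-0.91, 2.08], [0.19, 2.58], [-1.22, 4.36], [0.22, 2.71], [-3.12, 3.12]. Speed limits (rad/s): [2.57, 2.57, 3.14, 3.14, 3.14, 3.14].

INTERFACE

Orientations are given as a unit quaternion [w, x, y, z].
In Python, from bench import env gives the robot as it stands. The module is installed in compiled form; this text tells all that it offers.
- The arm moves only by the tool play_rows, never from a script. Its argument "increments" is a list that holds one entry, the list of rows, each a list of 7 numbers: the turn, a rotation vector about the tool's x, y, z in rad, then the shift along the tool's x, y, z in mm, then the opening, from -1 (shut) to 1 (fully open). In form: [[[rx, ry, rz, x, y, z, jaw], ...]]. A call has 1 to 8 rows; each row shifts and turns the commanded pose from where the row before left it, along the tool's axes as they then stand; what a row does not reach is not made up. A row lasts 1/12 s, in which the tool goes at most 41.7 mm and 7.16 degrees, less where a joint would pass 70% of its speed; a pose out of reach is approached as far as the arm can. A call with a gripper value outside its range is refused whole. The fingers move at their own pace and stop on an object; "grip_force" is the grip in N (left out, the last holds). Time passes only in rows, so rows that do not move let the fingers close. It gives the time, the measured TCP pose, the force and the opening at its end, in the units of the state.
- env.get_state(): the state, without advancing time (a new reading comes with each control period).
- env.snapshot(name): name is "scene" or "top" or "wrist"; returns the picture (480x640x3 uint8, blue, green, red); there is no depth.
- env.calibration(name): a dict with "fx", "fy", "cx", "cy" (pixels), "world_from_camera" (4x4, takes a point from camera to world coordinates). Camera axes: x right, y up, looking along -z (the intrinsics and any distortion apply to the point x, -y, -z); pixel columns grow to the right and rows downward; lengths in mm; the calibration is good to about 2 mm. A picture is of the moment at which its call begins: read the wrist's pose just before it. calibration takes no time and is no camera call; for the wrist camera it gives the pose at the moment of the call.
- env.sign_off(): hands the job in, once; it reports no verdict.
The state is a dict: "time": time; "joint_pos": joint angles; "qd": joint speeds; "joint_efforts": joint torques, N m; "position": TCP position; "tool_rot": TCP orientation; "ft_force": force on the tool from outside, world axes, zero at the start; "ft_torque": the same for the moment, N m; "opening": finger opening in mm.
Only numpy, scipy, OpenCV 4.12 (cv2) and the standard library are available. Lean on these libraries where they do the work, as an engineer would, in place of code of your own. Each camera call takes 0.05 s, during which the arm holds its last target.

TASK

Play the doll's bath time: first give the toy pump's lever three full strokes, all the way down and all the way up again each time, then hold the closed glass jar upside down over the purple bath for a second and stand it back upright on its stool, taking care not to drop it or put it down anywhere else. Also press every wooden bathroom toy that is out on the table (some of hairdryer, brush, bottle and boat) fully home into its own pocket of the foam insert, and leave the block, kettle, mug, doll and chair where they are.

Things in the scene. Friction and masses are not known exactly. Their poses are not given: they have to be found in the camera images.
- pump (a joint): Angle of the toy pump's sprung hand lever, rad: 0 = up at rest (lever leaning 0.38 rad above level), grows as it is pressed down, 0.75 = down on its stop. A spring lifts it back by itself; at the pad it takes about 2 N to start and 5 N at the bottom.
- pump_pad (a point): Centre of the top face of the white square pad (36 x 36 mm, 12 mm thick) at the end of the pump lever, where the hand presses; about 0.22 m high at rest and 0.13 m when down. It swings on a circle of 125 mm about the pivot. The lever has nothing below it but the table.
- pump_pivot (a point): Pivot of the pump lever, 165 mm above the table on top of the white pump post, which stands at the bath's end. At bath yaw 0 the lever points along -x from here; point axes are the bath's axes (x across the bath, y along it towards the pump).
- bath_mid (a point): Middle of the open top of the purple doll's bath tub, at rim height (74 mm above the table). The tub is a fixed open box 120 mm across (x) by 190 mm long (y); this point is 15 mm from its true middle, away from the pump. x and y axes as for the pump pivot. Its pump's spout reaches over the last 15 mm of the tub at the pump end, 120 mm high.
- jar_mid (a point): Centre, half-way up, of the closed round glass bath-salts jar: 54 mm in diameter, 110 mm tall with its metal twist cap (the cap stays shut), paper band round the middle, 0.16 kg or so. z points from its foot to its cap.
- stool_top (a point): Centre of the top of the small fixed round wooden stool the jar stands on: 84 mm in diameter, top 50 mm above the table.
- dryer_mid (a point): Chunky flat wooden toy hairdryer, L-shaped: barrel 90 x 44 mm, from x = -35 to +55, y = -22 to +22, and a handle 26 mm wide from x = 27 to 53 that runs out to y = +62 (toy's own axes, z up). 28 mm thick, about 80 g; the point is half-way up (14 mm) where the wide part is best pinched across y. May be absent.
- brush_mid (a point): Chunky flat wooden toy hairbrush: head 60 x 44 mm centred on this point (x along the 60), and a handle 22 mm wide running out to x = +94 (toy's own axes, z up). 28 mm thick, about 80 g; the point is half-way up (14 mm) where the wide part is best pinched across y. May be absent.
- bottle_mid (a point): Chunky flat wooden toy flat bottle: body 64 x 46 mm centred on this point (x along the 64), and a neck 26 mm wide running out to x = +56 (toy's own axes, z up). 28 mm thick, about 80 g; the point is half-way up (14 mm) where the wide part is best pinched across y. May be absent.
- boat_mid (a point): Chunky flat wooden toy boat: hull 112 x 40 mm, from x = -69 to +43, y = -20 to +20, and a cabin from x = -60 to -24 that runs out to y = +42 (toy's own axes, z up). 28 mm thick, about 80 g; the point is half-way up (14 mm) where the wide part is best pinched across y. May be absent.
- pocket_dryer (a point): Where dryer_mid lies, with the same axes x and y, when the dryer is fully home in its pocket of the dark foam insert (fixed, 172 x 336 mm with its frame, top face 22 mm above the table). The pocket has the toy's outline plus 2 mm all round, 14 mm deep, floor 8 mm above the table, so a seated toy stands 14 mm proud; a soft sprung lip in the pocket's -x end wall pinches the toy, so it must be pressed down, some 3 to 8 N.
- pocket_brush (a point): Where brush_mid lies, with the same axes x and y, when the brush is fully home in its pocket of the dark foam insert (fixed, 172 x 336 mm with its frame, top face 22 mm above the table). The pocket has the toy's outline plus 2 mm all round, 14 mm deep, floor 8 mm above the table, so a seated toy stands 14 mm proud; a soft sprung lip in the pocket's -x end wall pinches the toy, so it must be pressed down, some 3 to 8 N.
- pocket_bottle (a point): Where bottle_mid lies, with the same axes x and y, when the bottle is fully home in its pocket of the dark foam insert (fixed, 172 x 336 mm with its frame, top face 22 mm above the table). The pocket has the toy's outline plus 2 mm all round, 14 mm deep, floor 8 mm above the table, so a seated toy stands 14 mm proud; a soft sprung lip in the pocket's -x end wall pinches the toy, so it must be pressed down, some 3 to 8 N.
- pocket_boat (a point): Where boat_mid lies, with the same axes x and y, when the boat is fully home in its pocket of the dark foam insert (fixed, 172 x 336 mm with its frame, top face 22 mm above the table). The pocket has the toy's outline plus 2 mm all round, 14 mm deep, floor 8 mm above the table, so a seated toy stands 14 mm proud; a soft sprung lip in the pocket's -x end wall pinches the toy, so it must be pressed down, some 3 to 8 N.
- block: Orange wooden block, 60 x 40 x 40 mm; a bystander to leave alone. Origin under its centre.
- kettle: Silver toy kettle, 90 mm high; a bystander to leave alone. Origin under its centre.
- cup: White toy mug, 42 mm high; a bystander to leave alone. Origin under its centre.
- doll: Plain wooden peg doll, 88 mm high; a bystander to leave alone. Origin under its centre.
- chair: White doll's chair, 115 mm high; a bystander to leave alone. Origin under its centre.
Not all that is in view belongs to the job. Leave any blue or green look-alike of the part that bears brush_mid alone.

How it is judged (in metres and radians):
On the way, in this order (a step that is already met when the one before it is completed fails the run):
1. the pump lever is pressed fully down, first stroke (value of joint pump above 0.65 rad), for 0.05 s.
2. the lever is let fully up again, first stroke (value of joint pump below 0.12 rad), for 0.05 s.
3. the pump lever is pressed fully down, second stroke (value of joint pump above 0.65 rad), for 0.05 s.
4. the lever is let fully up again, second stroke (value of joint pump below 0.12 rad), for 0.05 s.
5. the pump lever is pressed fully down, third stroke (value of joint pump above 0.65 rad), for 0.05 s.
6. the lever is let fully up again, third stroke (value of joint pump below 0.12 rad), for 0.05 s.
7. the closed jar is held upside down (tipped more than 120 degrees) over the bath (angle between jar_mid's own z axis and vertical above 2.1 rad and horizontal distance between jar_mid and bath_mid below 0.07 m and z of jar_mid in the frame of bath_mid above 0.02 m), for 0.5 s.
8. the jar stands upright on its stool again, let go (angle between jar_mid's own z axis and vertical below 0.12 rad and horizontal distance between jar_mid and stool_top below 0.025 m and z of jar_mid in the frame of stool_top between 0.048 and 0.062 m and contact force between the fingers and jar below 0.1 N), for 0.3 s.
At the end, for the whole second after the job is handed in: Pump lever up (below 0.12 rad); jar upright within 7 degrees on its stool, within 25 mm of the stool's middle, at rest; every toy present fully home in its own pocket: within 5 mm sideways, 3 mm of the floor, level and in line within about 4 degrees, at rest (value of joint pump below 0.12 rad and angle between jar_mid's own z axis and vertical below 0.12 rad and horizontal distance between jar_mid and stool_top below 0.025 m and z of jar_mid in the frame of stool_top between 0.048 and 0.062 m and linear speed of each of jar, dryer, brush, bottle, boat below 0.02 m/s and horizontal distance between dryer_mid and pocket_dryer below 0.005 m and z of dryer_mid in the frame of pocket_dryer below 0.003 m and angle between each of dryer_mid, brush_mid, bottle_mid, boat_mid's own z axis and vertical below 0.06 rad and angle between the x axis of dryer_mid and the x axis of pocket_dryer, either way round below 0.08 rad and horizontal distance between brush_mid and pocket_brush below 0.005 m and z of brush_mid in the frame of pocket_brush below 0.003 m and angle between the x axis of brush_mid and the x axis of pocket_brush, either way round below 0.08 rad and horizontal distance between bottle_mid and pocket_bottle below 0.005 m and z of bottle_mid in the frame of pocket_bottle below 0.003 m and angle between the x axis of bottle_mid and the x axis of pocket_bottle, either way round below 0.08 rad and horizontal distance between boat_mid and pocket_boat below 0.005 m and z of boat_mid in the frame of pocket_boat below 0.003 m and angle between the x axis of boat_mid and the x axis of pocket_boat, either way round below 0.08 rad); the robot touches nothing.
It fails at once if the glass jar falls or is put down lower than its stool (height (world z) of jar_mid below 0.07 m).
It fails at once if a bystander (block, kettle, mug, doll, chair) is pushed more than 5 cm or knocked over (distance of any of block, kettle, cup, doll, chair from where it was at the start of the episode above 0.05 m or angle between any of block, kettle, cup, doll, chair's own z axis and vertical above 0.8 rad).
Of dryer, brush, bottle, boat only 2 to 3 are there at a start; the rules pass over those that are not, and their reading is None.
At some moment in a run one of dryer, brush, bottle, boat may be knocked a few centimetres aside while the robot is not near it.
It also fails if it takes over 210 s, if anything falls off the work surface, if the arm or the gripper's body presses on something with over 40 N, if the wrist force passes 120 N, or if a joint passes its speed limit or range.

## Working session

There is one attempt and no reset: what is moved stays moved. The work goes in short steps, Python scripts to look and compute and a tool call to move; the robot and the scene stay as the last step left them, time stands still between calls to the robot, and variables do not carry over. Pictures are saved under pics/ and viewed, and the job is handed in when it is done.

Besides the shell and the picture viewer there is one more tool, called after "Request:" as a command line: name --argument value ..., lists and objects as JSON in quotes. play_rows: Moves the arm, as the interface text tells. Its arguments: {"type":"object","properties":{"increments":{"type":"array","items":{"type":"array","items":{"type":"array","items":{"type":"number"}}}},"grip_force":{"type":"number"}},"required":["increments"]}

```bash
mkdir -p pics; ls
python3 - <<'E'
from bench import env
import cv2
print(env.get_state())
for n in("scene","top","wrist"):
    c=env.calibration(n);print(n,c)
    cv2.imwrite(f"pics/{n}0.png",env.snapshot(n))
E
```

```text
pics
{'time': 0.0, 'joint_pos': array([-1.31580318e+00,  2.59328295e-01,  1.53608124e+00, -1.17888759e-05,
        1.34798318e+00, -2.02811962e-01]), 'qd': array([ 1.28262565e-04, -1.57446237e-03,  1.10885988e-03, -1.45243670e-03,
       -4.06647701e-05, -6.71302607e-04]), 'joint_efforts': array([-2.40156500e-03, -4.46039093e+01, -2.90562057e+01, -6.46969202e-04,
        1.20313934e-02,  1.44238891e-05]), 'position': array([ 242.97801079, -492.88656791,  255.48329528]), 'tool_rot': array([ 0.59994827,  0.37393782,  0.60087707, -0.37306747]), 'ft_force': array([ 0.66091487, -0.42308798,  0.46608267]), 'ft_torque': array([-0.00533469,  0.03058442, -0.00949961]), 'opening': 85.45712951316402}
scene {'fx': 604.2932964758857, 'fy': 604.2932964758857, 'cx': 310.26915583319845, 'cy': 228.77995493766835, 'world_from_camera': array([[ 2.19492192e-01, -6.44724546e-01,  7.32224991e-01,
         1.62508328e+03],
       [ 9.75427069e-01,  1.30319873e-01, -1.77647862e-01,
        -2.83698242e+02],
       [ 1.91104694e-02,  7.53224396e-01,  6.57485969e-01,
         1.08200476e+03],
       [ 0.00000
[... 311 characters left out ...]
449675e-02,  1.89649425e-02,
         1.35797823e+00],
       [ 2.18826583e-02,  1.15768027e-01,  9.93035202e-01,
         1.25524326e+03],
       [ 0.00000000e+00,  0.00000000e+00,  0.00000000e+00,
         1.00000000e+00]])}
wrist {'fx': 399.88614834103697, 'fy': 399.88614834103697, 'cx': 321.01537729615615, 'cy': 247.35045749925578, 'world_from_camera': array([[ 4.42607332e-01,  8.52741796e-01,  2.77362902e-01,
         3.13398976e+02],
       [-8.96713776e-01,  4.21514164e-01,  1.35019306e-01,
        -4.56849037e+02],
       [-1.77578644e-03, -3.08475670e-01,  9.51230575e-01,
         3.73241764e+02],
       [ 0.00000000e+00,  0.00000000e+00,  0.00000000e+00,
         1.00000000e+00]])}
```

View pics/scene0.png

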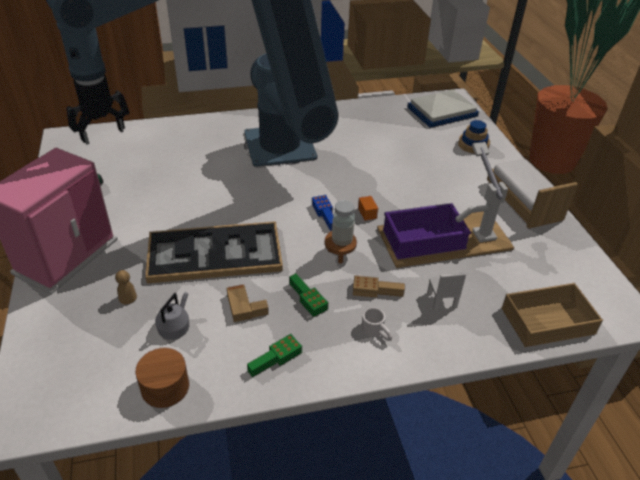

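View pics/top0.png

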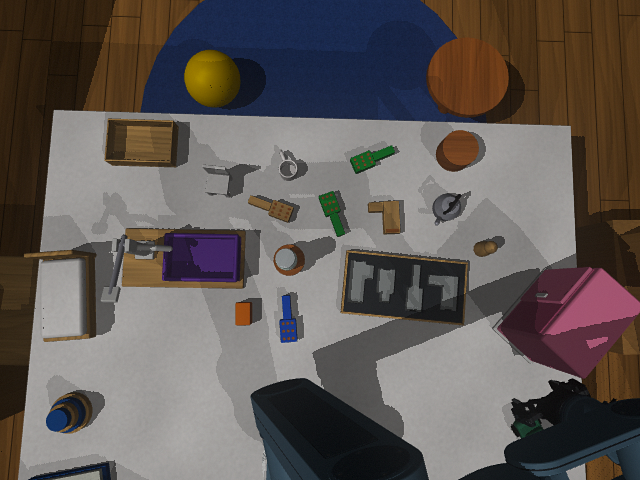

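View pics/wrist0.png

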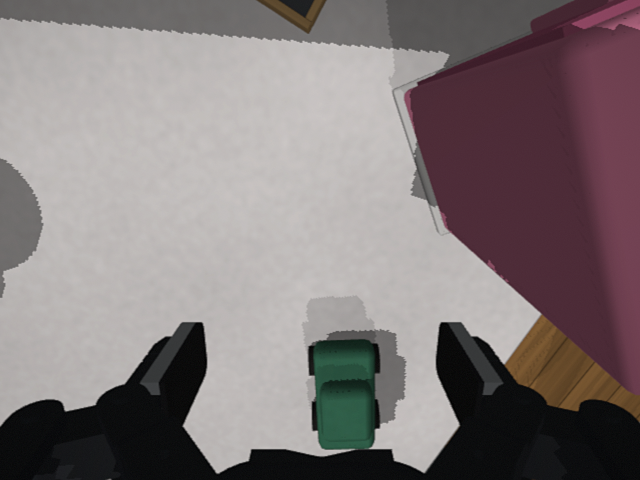

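Top view: pump pad ~(110,295), bath ~(203,257), jar ~(287,260), brush ~(272,208), dryer ~(387,217), insert ~(405,287). Green and blue brushes are look-alikes. Only the brush and dryer appear to be out.

```bash
cat > h.py <<'E'
import numpy as np, cv2
from scipy.spatial.transform import Rotation as R
def ray(c,u,v):
    d=np.array([(u-c['cx'])/c['fx'],-(v-c['cy'])/c['fy'],-1.0])
    T=c['world_from_camera']; return T[:3,3],T[:3,:3]@d
def plane(c,u,v,z):
    o,d=ray(c,u,v); return (o+d*(z-o[2])/d[2])
def tri(c1,p1,c2,p2):
    o1,d1=ray(c1,*p1);o2,d2=ray(c2,*p2)
    A=np.stack([d1,-d2],1);s=np.linalg.lstsq(A,o2-o1,rcond=None)[0]
    a=o1+s[0]*d1;b=o2+s[1]*d2
    return (a+b)/2,np.linalg.norm(a-b)
def proj(c,p):
    T=c['world_from_camera'];q=T[:3,:3].T@(np.asarray(p,float)-T[:3,3])
    return c['cx']+c['fx']*q[0]/-q[2], c['cy']-c['fy']*q[1]/-q[2]
def tool():
    from bench import env
    s=env.get_state();q=s['tool_rot'];return s,s['position'],R.from_quat([q[1],q[2],q[3],q[0]]).as_matrix()
E
python3 - <<'E'
import cv2
a=cv2.imread('pics/top0.png');s=cv2.imread('pics/scene0.png')
cv2.imwrite('pics/t_left.png',cv2.resize(a[190:330,90:310],None,fx=3.6,fy=3.6,interpolation=cv2.INTER_CUBIC))
cv2.imwrite('pics/t_right.png',cv2.resize(a[180:330,240:480],None,fx=3.3,fy=3.3,interpolation=cv2.INTER_CUBIC))
cv2.imwrite('pics/s_right.png',cv2.resize(s[130:330,310:530],None,fx=3,fy=3,interpolation=cv2.INTER_CUBIC))
E
```

```text
(no output)
```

View pics/t_left.png

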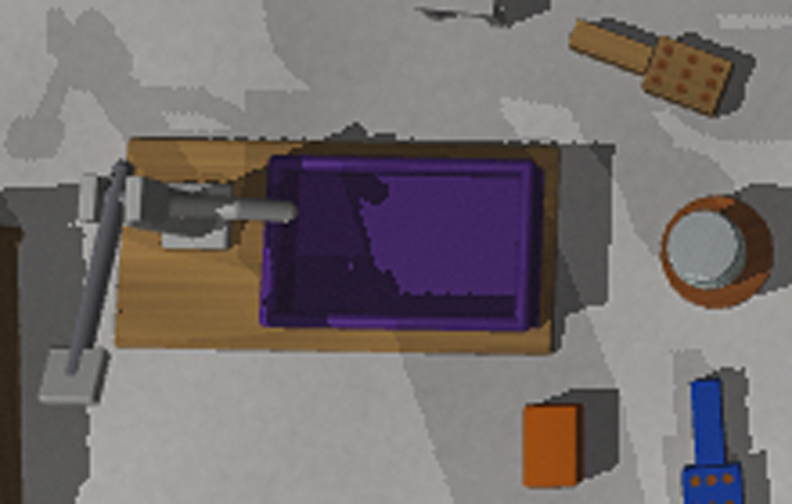

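View pics/t_right.png

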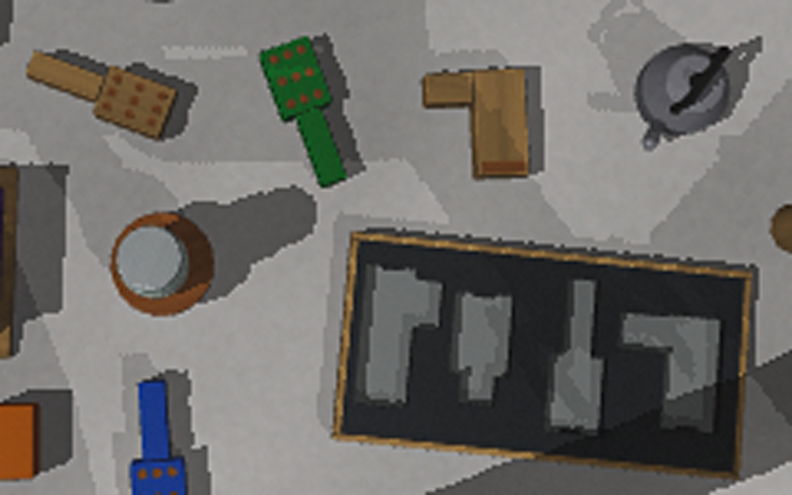

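View pics/s_right.png

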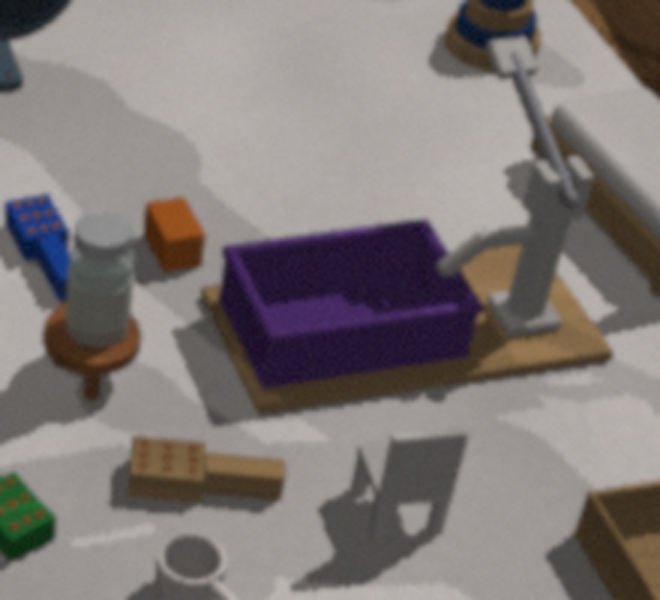

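Run:
```python
from h import *; from bench import env
np.set_printoptions(precision=1,suppress=True)
ct=env.calibration('top');cs=env.calibration('scene')
L=lambda x,y:(90+x/3.6,190+y/3.6); Rr=lambda x,y:(240+x/3.3,180+y/3.3); S=lambda x,y:(310+x/3,130+y/3)
print('pad',tri(ct,L(73,375),cs,S(513,55)),plane(ct,*L(73,375),218))
print('jar cap',tri(ct,L(706,250),cs,S(105,228)),plane(ct,*L(706,250),160))
print('stool',plane(ct,*L(717,251),50))
print('bath rim',[plane(ct,*L(*p),74)[:2] for p in [(272,157),(543,160),(538,328),(262,325)]])
print('insert',[plane(ct,*Rr(*p),22)[:2] for p in [(352,233),(756,268),(737,475),(333,438)]])
print('bathtri',tri(ct,L(272,157),cs,S(475,310)),tri(ct,L(543,160),cs,S(270,332)))
print('brush head c',plane(ct,*Rr(136,102),28),'hand end',plane(ct,*Rr(33,65),28))
print('dryer barrel c',plane(ct,*Rr(500,122),28))
print('dryer tri',tri(ct,Rr(524,70),cs,(229,290)))
for n,p in dict(block=(243,313),kettle=(448,205),cup=(289,165),doll=(488,246),chair=(220,180),bed1=(95,255),bed2=(90,335),blue=(68,413)).items(): print(n,plane(ct,*p,40))
```

```text
pad (array([435.4, 454.9, 213.4]), np.float64(3.541720927781064)) [435.1 451.1 218. ]
jar cap (array([527.8,  63.9, 156.3]), np.float64(8.260507365484948)) [526.5  59.8 160. ]
stool [531.8  57.4  50. ]
bath rim [array([590.8, 382.1]), array([593.8, 185.4]), array([471.8, 183.6]), array([469.2, 381.6])]
insert [array([562.3, -98.3]), array([ 541.6, -437. ]), array([ 371. , -418.7]), array([393.5, -85.6])]
bathtri (array([591.3, 383.6,  66.5]), np.float64(1.8714023757724663)) (array([594.9, 190.1,  78.6]), np.float64(11.103720239781625))
brush head c [666.8  84.6  28. ] hand end [695.7 171.6  28. ]
dryer barrel c [ 658.2 -220.5   28. ]
dryer tri (array([ 690. , -233.6,   91.2]), np.float64(11.077348665130435))
block [388.  175.7  40. ]
kettle [ 693.9 -374.4   40. ]
cup [793.8  66.6  40. ]
doll [ 583.4 -483.3   40. ]
chair [746.  254.2  40. ]
bed1 [531.9 576.7  40. ]
bed2 [322.3 572.7  40. ]
blue [125.  612.4  40. ]
```

```bash
cat > st.py <<'E'
from h import *
import sys,json
np.set_printoptions(precision=3,suppress=True)
s,p,M=tool()
print('t',round(s['time'],2),'p',p.round(1),'F',s['ft_force'].round(1),'open',round(s['opening'],1));print('x',M[:,0],'y',M[:,1],'z',M[:,2]);print('q',s['joint_pos'])
with open('log.jsonl','a') as f: f.write(json.dumps(dict(q=list(s['joint_pos']),p=list(p),M=M.tolist()))+'\n')
if len(sys.argv)>3:
    d=np.array([float(a) for a in sys.argv[1:4]])-p; print('world d',d.round(1),'tool d',(M.T@d).round(1))
if len(sys.argv)>4:  # full target: axes as yaw of tool z dir (deg) with tool down
    a=np.radians(float(sys.argv[4])); x=np.array([0,0,-1.]); z=np.array([np.cos(a),np.sin(a),0]); T=np.stack([x,np.cross(z,x),z],1)
    print('rotvec',R.from_matrix(M.T@T).as_rotvec())
E
python3 st.py 435 452 270 90
```

```text
t 0.15 p [ 243.  -493.   255.7] F [ 0.1  0.2 -0. ] open 85.1
x [-0.     0.001 -1.   ] y [0.897 0.442 0.   ] z [ 0.442 -0.897 -0.001]
q [-1.316  0.259  1.536  0.     1.348 -0.203]
world d [192.  945.   14.3] tool d [ -13.1  589.9 -762.8]
rotvec [-2.684 -0.    -0.002]
```

Request:
play_rows --increments '[[[0,0,0,-2,24.6,-31.8,-1],[0,0,0,-2,24.6,-31.8,-1],[0,0,0,-2,24.6,-31.8,-1],[0,0,0,-2,24.6,-31.8,-1],[0,0,0,-2,24.6,-31.8,-1],[0,0,0,-2,24.6,-31.8,-1],[0,0,0,-2,24.6,-31.8,-1],[0,0,0,-2,24.6,-31.8,-1]]]' --grip_force 40

```text
time: 0.82
position: [306.9, -176.2, 272.3]
tool_rot: [0.6, 0.374, 0.6, -0.374]
ft_force: [0.8, 0.4, 0.1]
opening: -0.2
```

```bash
python3 st.py 435 452 270 90
```

```text
t 0.82 p [ 306.9 -176.2  272.3] F [0.8 0.4 0.1] open -0.2
x [ 0.  0. -1.] y [0.897 0.441 0.   ] z [ 0.441 -0.897 -0.   ]
q [-0.84  -0.125  1.913  0.     1.354  0.274]
world d [128.1 628.2  -2.3] tool d [   2.3  392.1 -507.3]
rotvec [-2.685  0.    -0.   ]
```

Request:
play_rows --increments '[[[0,0,0,0,24.5,-31.7,-1],[0,0,0,0,24.5,-31.7,-1],[0,0,0,0,24.5,-31.7,-1],[0,0,0,0,24.5,-31.7,-1],[0,0,0,0,24.5,-31.7,-1],[0,0,0,0,24.5,-31.7,-1],[0,0,0,0,24.5,-31.7,-1],[0,0,0,0,24.5,-31.7,-1]]]'

```text
time: 1.48
position: [370.6, 138.1, 272.4]
tool_rot: [0.601, 0.373, 0.6, -0.373]
ft_force: [1.0, -0.2, -0.1]
opening: -0.3
```

Request:
play_rows --increments '[[[0,0,0,0,24.5,-31.7,-1],[0,0,0,0,24.5,-31.7,-1],[0,0,0,0,24.5,-31.7,-1],[0,0,0,0,24.5,-31.7,-1],[0,0,0,0,24.5,-31.7,-1],[0,0,0,0,24.5,-31.7,-1],[0,0,0,0,24.5,-31.7,-1],[0,0,0,0,24.5,-31.7,-1]]]'

```text
time: 2.15
position: [434.4, 452.1, 271.8]
tool_rot: [0.6, 0.373, 0.601, -0.374]
ft_force: [1.3, -0.4, 0.1]
opening: -0.0
```

```bash
python3 st.py 435 452 270 90
python3 - <<'E'
from bench import env; import cv2
cv2.imwrite('pics/w1.png',env.snapshot('wrist'))
E
```

```text
t 2.15 p [434.4 452.1 271.8] F [ 1.3 -0.4  0.1] open -0.0
x [-0.001 -0.001 -1.   ] y [ 0.897  0.442 -0.001] z [ 0.442 -0.897  0.   ]
q [ 0.628  0.389  1.312 -0.     1.441  1.74 ]
world d [ 0.6 -0.1 -1.8] tool d [1.8 0.5 0.4]
rotvec [-2.683 -0.001  0.001]
```

View pics/w1.png

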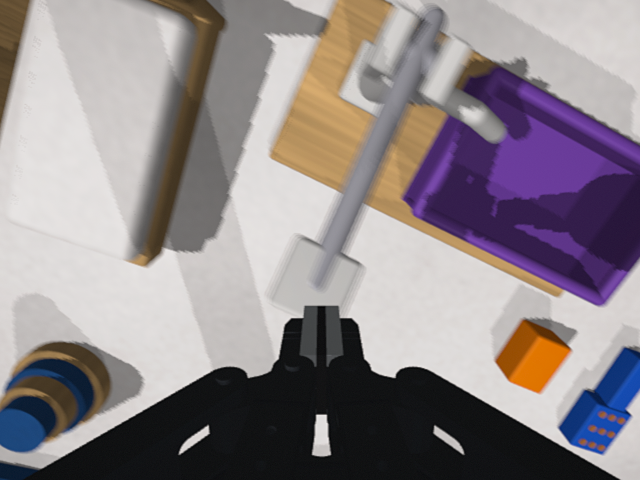

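The fingertips ((322,310)) hang over the pad, whose centre is at about (316,277).

Run:
```python
from h import *; from bench import env
np.set_printoptions(precision=1,suppress=True)
cw=env.calibration('wrist');ct=env.calibration('top')
cs=[(303,236),(364,264),(328,330),(268,305)]
print([plane(cw,*p,218)[:2] for p in cs], plane(cw,316,277,218))
print(tri(cw,(316,277),ct,(110.3,294.2)))
print(tri(cw,(432,18),ct,(90+122/3.6,190+167/3.6)))
print('tip px',proj(cw,[434.4,452.1,247]))
```

```text
[array([457.3, 480. ]), array([457.7, 449.6]), array([420.4, 449.1]), array([419.6, 480.2])] [442.3 466.3 218. ]
(array([433.7, 462. , 193.5]), np.float64(1.168819044514732))
(array([576.6, 463.3, 140.6]), np.float64(4.721614852803493))
tip px (np.float64(337.92407193753144), np.float64(335.72527444745344))
```

```bash
python3 st.py 435 452 270 90
python3 - <<'E'
from h import *; from bench import env
np.set_printoptions(precision=1,suppress=True)
cw=env.calibration('wrist');s,p,M=tool()
T=cw['world_from_camera']
print(M.T@(T[:3,3]-p), M.T@T[:3,:3])
E
```

```text
t 2.2 p [435.3 458.4 270.2] F [3.2 4.2 0.8] open -0.5
x [-0.001  0.004 -1.   ] y [0.896 0.444 0.001] z [ 0.444 -0.896 -0.004]
q [0.633 0.398 1.303 0.004 1.439 1.743]
world d [-0.3 -6.4 -0.2] tool d [ 0.1 -3.1  5.6]
rotvec [-2.681  0.    -0.006]
[-117.6   79.1   -1.5] [[ 0.   0.3 -1. ]
 [ 0.   1.   0.3]
 [ 1.  -0.  -0. ]]
```

Request:
play_rows --increments '[[[0,0,0,0,0,0,-1],[0,0,0,0,0,0,-1],[0,0,0,0,0,0,-1],[0,0,0,0,0,0,-1]]]'

```text
time: 2.53
position: [434.6, 448.7, 272.7]
tool_rot: [0.6, 0.374, 0.6, -0.374]
ft_force: [0.4, -0.4, -0.5]
opening: -0.0
```

```bash
cat > snap.py <<'E'
# usage: snap.py cam name ; saves picture plus calibration at the same moment
from h import *; from bench import env; import sys,pickle
c=env.calibration(sys.argv[1]); s,p,M=tool(); im=env.snapshot(sys.argv[1])
cv2.imwrite(f'pics/{sys.argv[2]}.png',im); pickle.dump((c,p,M),open(f'pics/{sys.argv[2]}.pkl','wb'))
E
python3 st.py; python3 snap.py wrist w2
```

```text
t 2.53 p [434.6 448.7 272.7] F [ 0.4 -0.4 -0.5] open -0.0
x [ 0. -0. -1.] y [ 0.898  0.441 -0.   ] z [ 0.441 -0.898  0.   ]
q [ 0.623  0.384  1.317 -0.     1.44   1.737]
```

View pics/w2.png

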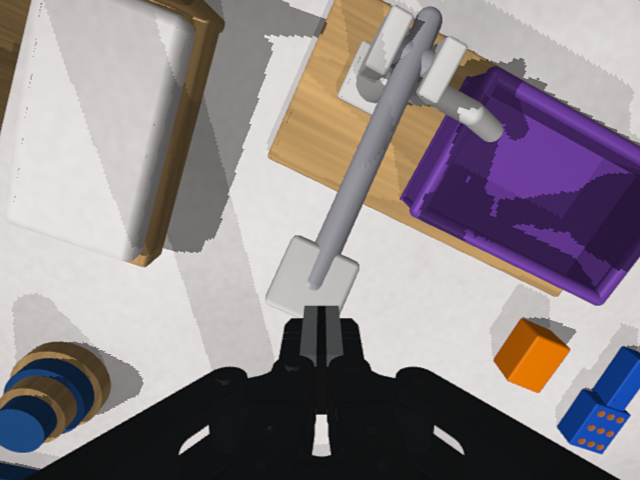

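Pad corners are at (301,235), (359,264) and (266,305); the fourth is hidden behind the fingertips. The rod ends at about (316,287).

Run:
```python
from h import *; import pickle
np.set_printoptions(precision=1,suppress=True)
c,p,M=pickle.load(open('pics/w2.pkl','rb'));
from bench import env
ct=env.calibration('top')
for px in [(301,235),(359,264),(266,305),(316,287),(313,281)]: print(px,plane(c,*px,213)[:2],plane(c,*px,220)[:2])
print(tri(c,(316,283),ct,(110.3,294.2)))
print('tip',proj(c,p+M[:,0]*25))
```

```text
(301, 235) [454.6 470.4] [456.6 471. ]
(359, 264) [453.8 439.7] [455.9 441.5]
(266, 305) [414.9 470.6] [418.4 471.1]
(316, 287) [434.3 452.8] [437.  454.1]
(313, 281) [436.4 455.5] [439.1 456.6]
(array([435.2, 453.6, 211.4]), np.float64(0.7905305485484087))
tip (np.float64(324.49941551885996), np.float64(325.29395169960287))
```

Request:
play_rows --increments '[[[0,0,0,10,2.2,-2.3,-1],[0,0,0,12,2.2,-2.2,-1],[0,0,0,14,0,0,-1],[0,0,0,14,0,0,-1],[0,0,0,14,0,0,-1],[0,0,0,14,0,0,-1],[0,0,0,14,0,0,-1],[0,0,0,0,0,0,-1]]]'

```text
time: 3.25
position: [435.4, 455.1, 176.9]
tool_rot: [0.6, 0.372, 0.601, -0.375]
ft_force: [-2.1, 0.2, 3.6]
opening: 0.2
```

```bash
python3 st.py;python3 snap.py wrist w3; python3 snap.py scene s3
```

```text
t 3.25 p [435.4 455.1 176.9] F [-2.1  0.2  3.6] open 0.2
x [-0.004 -0.002 -1.   ] y [ 0.897  0.442 -0.005] z [ 0.442 -0.897  0.   ]
q [0.63  0.461 1.438 0.    1.247 1.744]
```

View pics/w3.png

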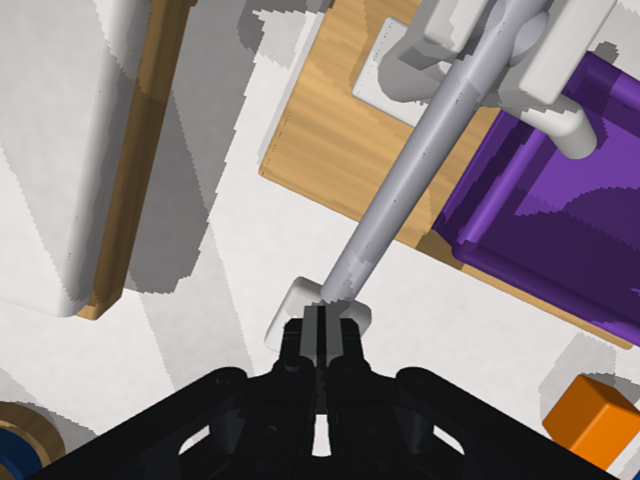

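View pics/s3.png

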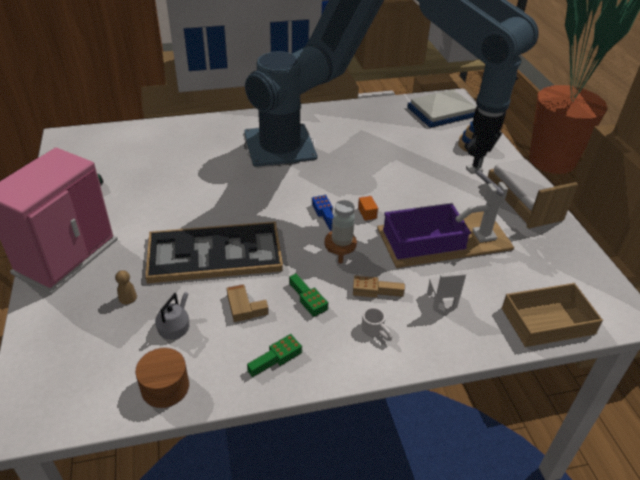

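The fingers are on the pad ((322,305)), and the lever is about level with 3.6 N on it. I'll keep pressing down.

Request:
play_rows --increments '[[[0,0,0,9,0,0,-1],[0,0,0,9,0,0,-1],[0,0,0,6,0,0,-1],[0,0,0,0,0,0,-1]]]'

```text
time: 3.68
position: [437.2, 456.1, 156.3]
tool_rot: [0.601, 0.374, 0.6, -0.373]
ft_force: [0.2, -0.1, 5.0]
opening: 0.2
```

Request:
play_rows --increments '[[[0,0,0,3,0,0,-1],[0,0,0,0,0,0,-1]]]'

```text
time: 3.85
position: [437.6, 456.4, 155.3]
tool_rot: [0.601, 0.374, 0.6, -0.373]
ft_force: [-1.3, -1.7, 10.9]
opening: 0.4
```

Request:
play_rows --increments '[[[0,0,0,3,0,0,-1],[0,0,0,0,0,0,-1]]]'

```text
time: 4.02
position: [437.8, 456.5, 154.4]
tool_rot: [0.601, 0.375, 0.6, -0.372]
ft_force: [-4.0, -5.0, 20.1]
opening: -0.0
```

Force rose from 5 to 20 N with no travel, so the lever is on its stop. Now up and repeat.

Request:
play_rows --increments '[[[0,0,0,-15,0,0,-1],[0,0,0,-15,0,0,-1],[0,0,0,-15,0,0,-1],[0,0,0,-15,0,0,-1],[0,0,0,-15,0,0,-1],[0,0,0,-15,0,0,-1],[0,0,0,-15,0,0,-1],[0,0,0,0,0,0,-1]]]'

```text
time: 4.68
position: [437.6, 456.9, 258.9]
tool_rot: [0.601, 0.375, 0.6, -0.372]
ft_force: [0.7, 1.1, 0.6]
opening: -0.2
```

Request:
play_rows --increments '[[[0,0,0,0,0,0,-1],[0,0,0,0,0,0,-1],[0,0,0,0,0,0,-1]]]'

```text
time: 4.93
position: [436.0, 455.6, 253.7]
tool_rot: [0.6, 0.373, 0.601, -0.374]
ft_force: [-0.5, -0.0, -0.4]
opening: -0.2
```

```bash
python3 st.py;python3 snap.py wrist w4
```

```text
t 4.93 p [436.  455.6 253.7] F [-0.5 -0.  -0.4] open -0.2
x [-0.002 -0.002 -1.   ] y [ 0.897  0.442 -0.003] z [ 0.442 -0.897  0.   ]
q [0.631 0.407 1.329 0.    1.408 1.744]
```

View pics/w4.png

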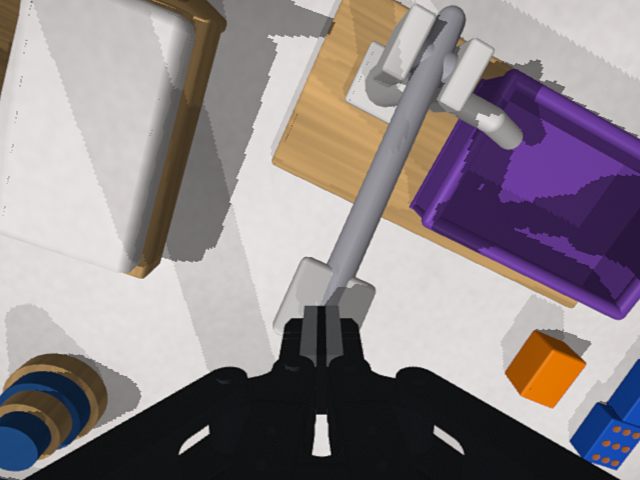

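Lever is back up (pad at (325,290), zero force). Second and third strokes follow.

Request:
play_rows --increments '[[[0,0,0,15,0,0,-1],[0,0,0,15,0,0,-1],[0,0,0,15,0,0,-1],[0,0,0,15,0,0,-1],[0,0,0,15,0,0,-1],[0,0,0,15,0,0,-1],[0,0,0,12,0,0,-1],[0,0,0,2,0,0,-1]]]'

```text
time: 5.65
position: [435.6, 457.1, 152.8]
tool_rot: [0.6, 0.374, 0.601, -0.373]
ft_force: [-10.6, -2.1, 26.6]
opening: 0.1
```

Request:
play_rows --increments '[[[0,0,0,0,0,0,-1],[0,0,0,0,0,0,-1]]]'

```text
time: 5.82
position: [435.3, 457.1, 153.5]
tool_rot: [0.6, 0.374, 0.601, -0.373]
ft_force: [-7.9, 0.1, 16.3]
opening: 0.4
```

Request:
play_rows --increments '[[[0,0,0,-15,0,0,-1],[0,0,0,-15,0,0,-1],[0,0,0,-15,0,0,-1],[0,0,0,-15,0,0,-1],[0,0,0,-15,0,0,-1],[0,0,0,-15,0,0,-1],[0,0,0,-17,0,0,-1],[0,0,0,0,0,0,-1]]]'

```text
time: 6.48
position: [437.6, 456.8, 261.2]
tool_rot: [0.601, 0.375, 0.6, -0.372]
ft_force: [0.8, 1.1, 0.7]
opening: 0.2
```

Request:
play_rows --increments '[[[0,0,0,0,0,0,-1],[0,0,0,0,0,0,-1],[0,0,0,0,0,0,-1]]]'

```text
time: 6.73
position: [436.0, 455.5, 256.3]
tool_rot: [0.6, 0.372, 0.601, -0.375]
ft_force: [-0.5, 0.6, -0.6]
opening: -0.1
```

Request:
play_rows --increments '[[[0,0,0,15,0,0,-1],[0,0,0,15,0,0,-1],[0,0,0,15,0,0,-1],[0,0,0,15,0,0,-1],[0,0,0,15,0,0,-1],[0,0,0,15,0,0,-1],[0,0,0,15,0,0,-1],[0,0,0,2,0,0,-1]]]'

```text
time: 7.4
position: [435.3, 457.6, 152.5]
tool_rot: [0.599, 0.374, 0.602, -0.373]
ft_force: [-10.6, -1.1, 26.8]
opening: -0.2
```

Request:
play_rows --increments '[[[0,0,0,0,0,0,-1],[0,0,0,0,0,0,-1]]]'

```text
time: 7.57
position: [435.1, 457.5, 153.3]
tool_rot: [0.6, 0.374, 0.601, -0.373]
ft_force: [-8.2, 3.1, 16.8]
opening: -0.0
```

Request:
play_rows --increments '[[[0,0,0,-15,0,0,-1],[0,0,0,-15,0,0,-1],[0,0,0,-15,0,0,-1],[0,0,0,-15,0,0,-1],[0,0,0,-15,0,0,-1],[0,0,0,-15,0,0,-1],[0,0,0,-20,0,0,-1],[0,0,0,-20,0,0,-1]]]'

```text
time: 8.23
position: [436.0, 455.6, 280.3]
tool_rot: [0.6, 0.372, 0.601, -0.375]
ft_force: [0.5, 1.3, 0.1]
opening: -0.4
```

Request:
play_rows --increments '[[[0,0,0,0,0,0,-1],[0,0,0,0,0,0,-1],[0,0,0,0,0,0,-1]]]'

```text
time: 8.48
position: [436.1, 455.6, 279.5]
tool_rot: [0.6, 0.373, 0.601, -0.374]
ft_force: [0.1, -1.1, 0.3]
opening: -0.2
```

```bash
python3 st.py;python3 snap.py wrist w5
```

```text
t 8.48 p [436.1 455.6 279.5] F [ 0.1 -1.1  0.3] open -0.2
x [-0.002 -0.002 -1.   ] y [ 0.897  0.442 -0.003] z [ 0.442 -0.897  0.   ]
q [0.631 0.394 1.287 0.    1.464 1.744]
```

View pics/w5.png

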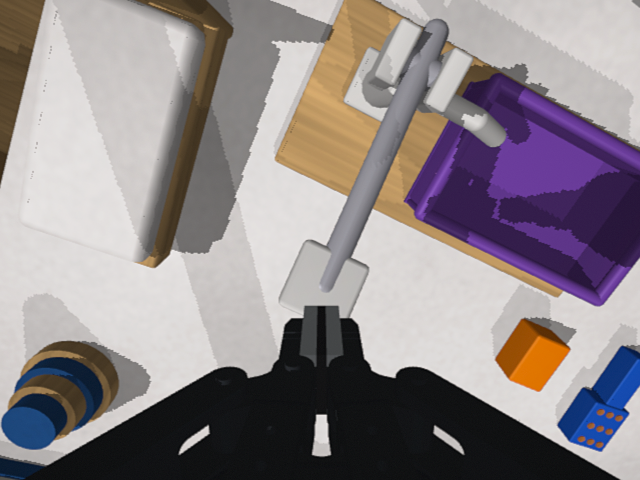

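Run:
```python
import json,numpy as np
from scipy.optimize import least_squares
D=[json.loads(l) for l in open('log.jsonl')]
q=np.array([d['q'] for d in D]);p=np.array([d['p'] for d in D]);X=np.array([d['M'] for d in D])[:,:,0]
def f(k,q):
    a,h,L1,L2,e,Lt,off=k
    r=L1*np.sin(q[:,1])+L2*np.sin(q[:,1]+q[:,2])+e*np.cos(q[:,1]+q[:,2])+Lt*np.sin(q[:,1]+q[:,2]+q[:,4])+a
    z=h+L1*np.cos(q[:,1])+L2*np.cos(q[:,1]+q[:,2])-e*np.sin(q[:,1]+q[:,2])+Lt*np.cos(q[:,1]+q[:,2]+q[:,4])
    c,s=np.cos(q[:,0]),np.sin(q[:,0])
    return np.stack([r*c-off*s,r*s+off*c,z],1)
s=least_squares(lambda k:np.r_[(f(k,q)-p).ravel(), (k-np.array([0,200,400,400,0,200,111]))*1e-3],[0,200,400,400,0,200,111])
print(s.x.round(1),np.abs(f(s.x,q)-p).max(),len(q))
```

```text
[ -0.  213.3 534.4 425.9  60.3 320.6 111. ] 0.9280026928400957 8
```

Three strokes are done and the lever is up, with its pad at (323,272). Next I'll move to a free spot and tilt the tool to learn the arm's geometry for the sideways jar grasp.

```bash
python3 st.py 450 -150 400 0
```

```text
t 8.53 p [435.9 455.6 279.1] F [ 0.3 -0.  -0.9] open -0.5
x [-0.003 -0.002 -1.   ] y [ 0.897  0.442 -0.003] z [ 0.442 -0.897  0.001]
q [0.631 0.394 1.287 0.    1.464 1.744]
world d [  14.1 -605.6  120.9] tool d [-119.7 -255.5  549.5]
rotvec [-1.113 -0.001  0.003]
```

Request:
play_rows --increments '[[[0,0,0,-20,-16,34,-1],[0,0,0,-20,-16,34,-1],[0,0,0,-20,-16,34,-1],[0,0,0,-20,-16,34,-1],[0,0,0,-20,-16,34,-1],[0,0,0,-20,-16,34,-1],[0,0,0,0,-16,34,-1],[0,0,0,0,-16,34,-1]]]'

```text
time: 9.2
position: [441.7, 158.7, 398.8]
tool_rot: [0.601, 0.373, 0.6, -0.373]
ft_force: [0.6, -0.5, -0.7]
opening: 0.3
```

Request:
play_rows --increments '[[[0,0,0,0,-16,34,0],[0,0,0,0,-16,34,0],[0,0,0,0,-16,34,0],[0,0,0,0,-16,34,0],[0,0,0,0,-16,34,0],[0,0,0,0,-16,34,0],[0,0,0,0,-16,34,0],[0,0,0,0,-16,34,0]]]'

```text
time: 9.87
position: [446.6, -142.0, 397.3]
tool_rot: [0.599, 0.374, 0.601, -0.374]
ft_force: [0.2, 0.3, -0.0]
opening: 42.6
```

Request:
play_rows --increments '[[[-0.12,0,0,0,0,0,0],[-0.12,0,0,0,0,0,0],[-0.12,0,0,0,0,0,0],[-0.12,0,0,0,0,0,0],[-0.12,0,0,0,0,0,0],[-0.12,0,0,0,0,0,0],[-0.12,0,0,0,0,0,0],[-0.12,0,0,0,0,0,0]]]'

```text
time: 10.53
position: [447.0, -140.2, 397.1]
tool_rot: [0.704, 0.052, 0.706, -0.051]
ft_force: [0.6, 0.4, 0.4]
opening: 42.7
```

```bash
python3 st.py 450 -150 400 0; python3 snap.py top t6
```

```text
t 10.53 p [ 447.  -140.2  397.1] F [0.6 0.4 0.4] open 42.7
x [-0.003  0.002 -1.   ] y [0.147 0.989 0.001] z [ 0.989 -0.147 -0.003]
q [-0.543  0.051  1.448  0.     1.646 -0.396]
world d [ 3.  -9.8  2.9] tool d [-2.9 -9.3  4.4]
rotvec [-0.147 -0.003 -0.001]
```

Request:
play_rows --increments '[[[-0.12,0,0,0,0,0,0],[-0.03,0,0.12,0,0,0,0],[0,0,0.12,0,0,0,0],[0,0,0.12,0,0,0,0],[0,0,0.12,0,0,0,0],[0,0,0,0,0,0,0]]]'

```text
time: 11.08
position: [446.9, -142.7, 395.2]
tool_rot: [0.685, 0.175, 0.687, 0.167]
ft_force: [0.3, -0.7, -1.6]
opening: 42.6
```

```bash
python3 st.py 450 -150 400 0
```

```text
t 11.08 p [ 446.9 -142.7  395.2] F [ 0.3 -0.7 -1.6] open 42.6
x [ 0.     0.47  -0.883] y [0.011 0.882 0.47 ] z [ 1.    -0.01  -0.005]
q [-0.795  0.187  1.385  0.357  1.911 -0.722]
world d [ 3.1 -7.3  4.8] tool d [-7.7 -4.1  3.1]
rotvec [-0.011 -0.003 -0.49 ]
```

View pics/t6.png

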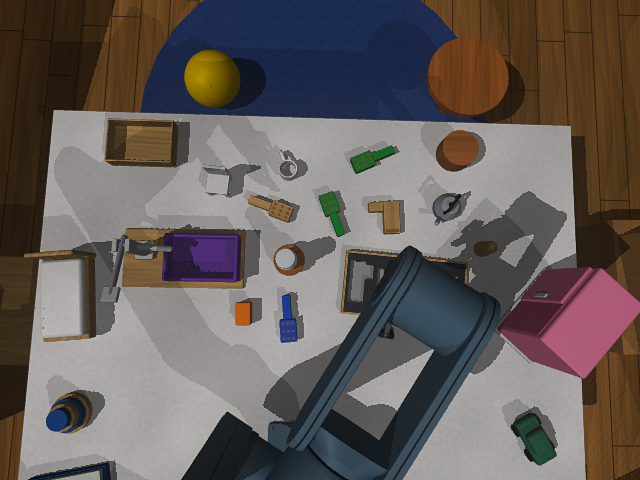

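Tilting uses positive q4 and points the tool to +y. The top view shows only the brush (272,208) and dryer (385,217) out. I'll continue the tilt to horizontal.

Request:
play_rows --increments '[[[0,0,0.12,0,0,0,0],[0,0,0.12,0,0,0,0],[0,0,0.12,0,0,0,0],[0,0,0.12,0,0,0,0],[0,0,0,0,0,0,0],[0,0,0,0,0,0,0]]]'

```text
time: 11.58
position: [447.3, -140.6, 397.0]
tool_rot: [0.627, 0.328, 0.627, 0.324]
ft_force: [1.1, -0.4, 0.1]
opening: 42.5
```

```bash
python3 st.py
```

```text
t 11.58 p [ 447.3 -140.6  397. ] F [ 1.1 -0.4  0.1] open 42.5
x [ 0.002  0.819 -0.574] y [0.005 0.574 0.819] z [ 1.    -0.005 -0.003]
q [-0.927  0.36   1.392  0.626  2.14  -0.786]
```

Request:
play_rows --increments '[[[0,0,0.12,0,0,0,0],[0,0,0.12,0,0,0,0],[0,0,0.12,0,0,0,0],[0,0,0.12,0,0,0,0],[0,0,0.12,0,0,0,0],[0,0,0,0,0,0,0],[0,0,0,0,0,0,0]]]'

```text
time: 12.17
position: [447.6, -139.3, 398.3]
tool_rot: [0.504, 0.496, 0.504, 0.496]
ft_force: [0.4, 0.1, 0.2]
opening: 42.8
```

```bash
python3 st.py
```

```text
t 12.17 p [ 447.6 -139.3  398.3] F [0.4 0.1 0.2] open 42.8
x [ 0.001  1.    -0.015] y [0.    0.015 1.   ] z [ 1.    -0.001 -0.   ]
q [-0.98   0.59   1.497  0.922  2.367 -0.805]
```

```bash
cat > kin.py <<'E'
import json,numpy as np
from scipy.optimize import least_squares
from scipy.spatial.transform import Rotation as R
def Rz(a):return R.from_euler('z',a).as_matrix()
def Ry(a):return R.from_euler('y',a).as_matrix()
P=np.diag([1,1,1.])
T0=np.array([[0,0,1],[0,-1,0],[1,0,0.]])  # cols: tool x=+z, tool y=-y, tool z=+x (guess)
def fk(k,q,s4=1,s6=1):
    h,L1,L2,e,Lt,off=k
    A=Rz(q[0]);p=A@np.array([0,off,h]);A=A@Ry(q[1]);p=p+A@np.array([0,0,L1]);A=A@Ry(q[2])
    p=p+A@np.array([e,0,L2]);A=A@Rz(s4*q[3])@Ry(q[4])@Rz(s6*q[5]);p=p+A@np.array([0,0,Lt])
    return p,A@T0
LIM=np.array([[-3.14,3.14],[-0.91,2.08],[.19,2.58],[-1.22,4.36],[.22,2.71],[-3.12,3.12]])
E
python3 - <<'E'
from kin import *
D=[json.loads(l) for l in open('log.jsonl')]
for s4 in(1,-1):
  for s6 in (1,-1):
    def res(k):
        o=[]
        for d in D:
            p,M=fk(k,d['q'],s4,s6);o+=list(p-np.array(d['p']))
        return np.r_[o,(k-np.array([213,534,426,60,320,111]))*1e-3]
    s=least_squares(res,[213,534,426,60,320,111])
    p,M=fk(s.x,D[-1]['q'],s4,s6)
    print(s4,s6,s.x.round(1),np.abs(s.fun).max().round(1));
    print((M.T@np.array(D[-1]['M'])).round(2).tolist(), (fk(s.x,D[0]['q'],s4,s6)[1].T@np.array(D[0]['M'])).round(2).tolist())
E
```

```text
1 1 [221.7 534.4 425.9  60.2 329.2 110.8] 0.0
[[1.0, 0.0, 0.0], [0.0, -1.0, -0.0], [0.0, -0.0, -1.0]] [[1.0, -0.0, -0.0], [-0.0, -1.0, 0.0], [-0.0, -0.0, -1.0]]
1 -1 [221.7 534.4 425.9  60.2 329.2 110.8] 0.0
[[1.0, 0.0, 0.0], [0.0, 0.04, -1.0], [-0.0, 1.0, 0.04]] [[1.0, -0.0, -0.0], [-0.0, -0.92, -0.39], [-0.0, 0.39, -0.92]]
-1 1 [269.5 520.8 434.  243.8 164.3 163.4] 176.9
[[0.38, -0.01, -0.93], [-0.92, -0.05, -0.38], [-0.05, 1.0, -0.03]] [[1.0, -0.0, -0.0], [-0.0, -1.0, 0.0], [-0.0, -0.0, -1.0]]
-1 -1 [269.5 520.8 434.  243.8 164.3 163.4] 176.9
[[0.38, -0.01, -0.93], [-0.01, 1.0, -0.01], [0.93, 0.01, 0.38]] [[1.0, -0.0, -0.0], [-0.0, -0.92, -0.39], [0.0, 0.39, -0.92]]
```

```bash
sed -i 's/^T0=.*/T0=np.array([[0,0,-1],[0,1,0],[1,0,0.]])/' kin.py
cat >> kin.py <<'E'
K=None
def fitK():
    D=[json.loads(l) for l in open('log.jsonl')]
    return least_squares(lambda k:np.concatenate([fk(k,d['q'])[0]-np.array(d['p']) for d in D]),[221.7,534.4,425.9,60.2,329.2,110.8]).x
K=fitK()
def ik(p,M,q0):
    def res(q):
        a,B=fk(K,q);return np.r_[(a-p)/100,(R.from_matrix(B.T@M).as_rotvec())]
    s=least_squares(res,np.clip(q0,LIM[:,0]+.01,LIM[:,1]-.01),bounds=(LIM[:,0],LIM[:,1]));return s.x,np.abs(s.fun).max()
E
cat > t.py <<'E'
from kin import *
np.set_printoptions(precision=2,suppress=True)
D=json.loads(open('log.jsonl').readlines()[-1]);p,M=fk(K,D['q']);print(K.round(1),p,M.tolist())
jar=np.array([528,60,105.])
for az in (90,75,60,45,30):
  for rollnm,zz in (('start',0),('flip',1)):
    a=np.radians(az);x=np.array([np.cos(a),np.sin(a),0]);y=np.array([0,0,1.]);
    if zz: y=-y
    z=np.cross(x,y);M=np.stack([x,y,z],1)
    tgt=[jar-6*x, jar-150*x, jar+[0,0,80]-6*x, np.array([531,268,190])-6*x]
    for i,t in enumerate(tgt):
        if zz and i!=3: continue
        q0=np.array(D['q']); 
        if zz:q0[5]+=3
        q,e=ik(t,M,q0);wc=t-329*x
        print(az,rollnm,i,q,round(e,3),'wc',wc.round(0))
E
python3 t.py
```

```text
[221.7 534.4 425.9  60.2 329.2 110.8] [ 447.59 -139.26  398.35] [[0.0010633451622348794, 0.00022945061536439303, 0.9999994083245654], [0.9998824031744616, 0.015298428255121071, -0.0010667309811552017], [-0.01529866396549697, 0.9998829458718346, -0.00021315612302549942]]
90 start 0 [-0.67  0.99  1.68  0.96  1.85 -1.2 ] 0.0 wc [ 528. -275.  105.]
90 start 1 [-0.84  1.05  1.46  0.84  2.02 -1.12] 0.0 wc [ 528. -419.  105.]
90 start 2 [-0.67  0.85  1.71  0.99  1.92 -1.1 ] 0.0 wc [ 528. -275.  185.]
90 start 3 [-0.33  0.79  1.87  1.27  1.72 -1.12] 0.0 wc [531. -67. 190.]
90 flip 3 [-0.33  0.79  1.87  1.27  1.72  2.03] 0.0 wc [531. -67. 190.]
75 start 0 [-0.76  0.96  1.89  1.09  1.71 -1.31] 0.0 wc [ 441. -264.  105.]
75 start 1 [-0.98  0.98  1.75  0.9   1.84 -1.25] 0.0 wc [ 404. -403.  105.]
75 start 2 [-0.76  0.79  1.92  1.11  1.77 -1.19] 0.0 wc [ 441. -264.  185.]
75 start 3 [-0.37  0.75  2.09  1.46  1.6  -1.27] 0.0 wc [444. -56. 190.]
75 flip 3 [-0.37  0.75  2.09  1.46  1.6   1.88] 0.0 wc [444. -56. 190.]
60 start 0 [-0.83  0.95  2.1   1.27  1.6  -1.48] 0.0 wc [ 360. -230.  105.]
60 star
[... 337 characters left out ...]
] 0.0 wc [ 291. -177.  105.]
45 start 1 [-1.31  0.99  2.32  1.05  1.49 -1.71] 0.0 wc [ 189. -279.  105.]
45 start 2 [-0.88  0.75  2.35  1.48  1.57 -1.53] 0.0 wc [ 291. -177.  185.]
45 start 3 [-0.28  0.76  2.46  2.08  1.61 -1.64] 0.0 wc [294.  31. 190.]
45 flip 3 [-0.28  0.76  2.46  2.08  1.61  1.5 ] 0.0 wc [294.  31. 190.]
30 start 0 [-0.86  1.11  2.49  1.74  1.65 -2.02] 0.0 wc [ 238. -107.  105.]
30 start 1 [-1.54  1.25  2.58  1.15  1.27 -2.19] 0.023 wc [ 113. -179.  105.]
30 start 2 [-0.86  0.82  2.55  1.75  1.61 -1.79] 0.0 wc [ 238. -107.  185.]
30 start 3 [-0.04  0.8   2.55  2.56  1.75 -1.68] 0.0 wc [241. 101. 190.]
30 flip 3 [-0.04  0.8   2.55  2.56  1.75  1.46] 0.0 wc [241. 101. 190.]
```

Request:
play_rows --increments '[[[0,0,0.015,16,-20,16,1],[0,0,0,16,-20,16,1],[0,0,0,16,-20,16,1],[0,0,0,16,-20,16,1],[0,0,0,16,-20,16,1],[0,0,0,0,0,0,1],[0,0,0,0,0,0,1],[0,0,0,0,0,0,1]]]'

```text
time: 12.83
position: [527.7, -60.2, 300.7]
tool_rot: [0.502, 0.499, 0.499, 0.501]
ft_force: [0.1, -0.8, -0.3]
opening: 84.9
```

```bash
python3 st.py; python3 snap.py wrist w7
```

```text
t 12.83 p [527.7 -60.2 300.7] F [ 0.1 -0.8 -0.3] open 84.9
x [ 0.001  1.    -0.001] y [-0.005  0.001  1.   ] z [ 1.    -0.001  0.005]
q [-0.806  0.731  1.532  0.984  2.158 -0.881]
```

View pics/w7.png

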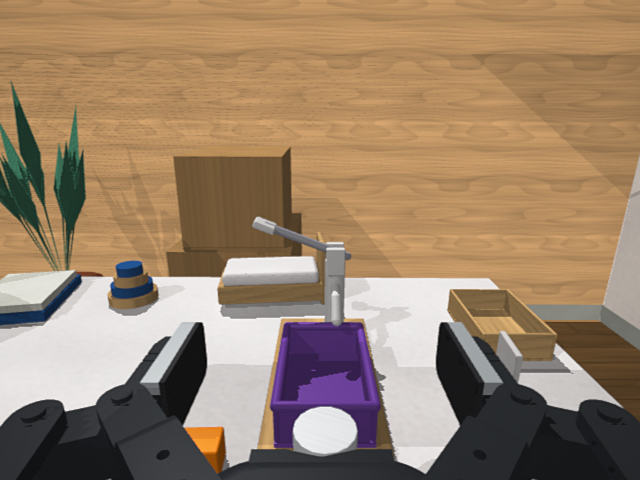

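The jar's cap is seen at (325,429), roughly centred between the jaws, with the bath behind it.

```bash
python3 - <<'E'
from h import *; import pickle; from bench import env
np.set_printoptions(precision=1,suppress=True)
c,p,M=pickle.load(open('pics/w7.pkl','rb'));ct=env.calibration('top')
im=cv2.imread('pics/w7.png')
hsv=cv2.cvtColor(im,cv2.COLOR_BGR2HSV)
print(hsv[429,300:350:10],hsv[429,285:300:3])
print(plane(c,325,429,160),plane(c,325,429,156),tri(c,(325,429),ct,(286.1,259.4)))
print('bath',[plane(c,*q,74)[:2] for q in [(283,323),(367,323),(380,407),(274,408)]])
E
python3 st.py 528 54 260
```

```text
[[100   3 236]
 [110   3 237]
 [100   3 236]
 [100   3 232]
 [100   3 232]] [[135 149  87]
 [135 148  88]
 [135 170  81]
 [ 80   3 246]
 [100   3 238]]
[530.6  63.8 160. ] [530.7  68.2 156. ] (array([528.5,  59.7, 163.7]), np.float64(4.097888135183764))
bath [array([468.9, 380.3]), array([600.2, 381.7]), array([593.8, 191. ]), array([476.2, 188.6])]
t 12.88 p [527.7 -60.7 300.7] F [-0.8  0.6 -0.1] open 85.4
x [ 0.002  1.    -0.001] y [-0.005  0.001  1.   ] z [ 1.    -0.002  0.005]
q [-0.807  0.732  1.532  0.984  2.158 -0.881]
world d [  0.3 114.7 -40.7] tool d [114.8 -40.6  -0.1]
```

Request:
play_rows --increments '[[[0,0,0,20,-7,0.2,1],[0,0,0,20,-7,0.2,1],[0,0,0,20,-7,0.2,1],[0,0,0,20,-7,0.2,1],[0,0,0,20,-7,0.2,1],[0,0,0,20,-7,0.2,1],[0,0,0,0,0,0,1],[0,0,0,0,0,0,1]]]'

```text
time: 13.55
position: [529.2, 59.6, 258.5]
tool_rot: [0.501, 0.5, 0.498, 0.501]
ft_force: [0.9, -0.6, 0.3]
opening: 85.4
```

```bash
python3 st.py 529 59 110; python3 snap.py wrist w8;  python3 snap.py top t8
```

```text
t 13.55 p [529.2  59.6 258.5] F [ 0.9 -0.6  0.3] open 85.4
x [0.002 1.    0.003] y [-0.003 -0.003  1.   ] z [ 1.    -0.002  0.003]
q [-0.66   0.724  1.716  1.039  1.978 -0.984]
world d [  -0.2   -0.6 -148.5] tool d [  -1.  -148.5   -0.7]
```

View pics/w8.png

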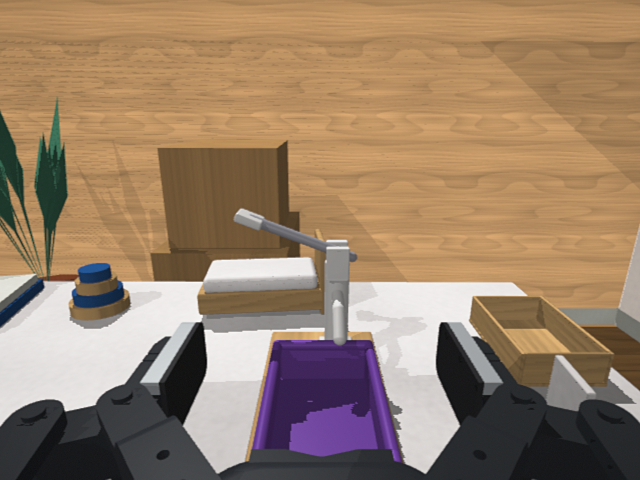

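View pics/t8.png

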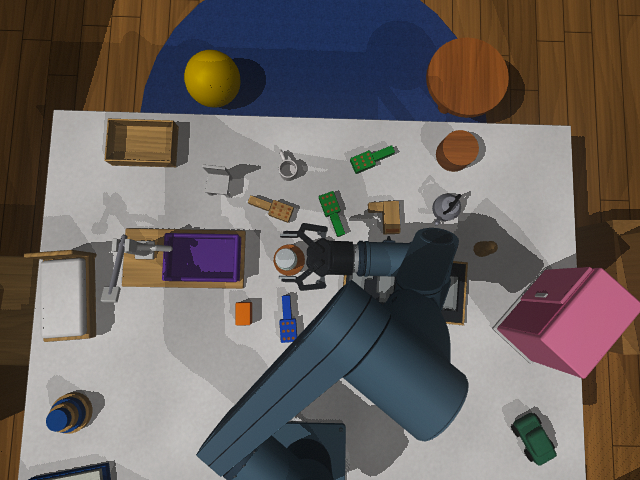

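The open jaws straddle the jar in the top view ((287,260)). I'll descend straight down around it.

Request:
play_rows --increments '[[[0,0,0,0,-18,0,1],[0,0,0,0,-18,0,1],[0,0,0,0,-18,0,1],[0,0,0,0,-18,0,1],[0,0,0,0,0,0,1]]]'

```text
time: 14.07
position: [529.6, 58.7, 183.5]
tool_rot: [0.5, 0.502, 0.498, 0.5]
ft_force: [-0.4, -0.5, 0.4]
opening: 85.7
```

```bash
python3 st.py 529 59 110; python3 snap.py wrist w9;  python3 snap.py scene s9
```

```text
t 14.07 p [529.6  58.7 183.5] F [-0.4 -0.5  0.4] open 85.7
x [0.005 1.    0.004] y [ 0.    -0.004  1.   ] z [ 1.    -0.005 -0.   ]
q [-0.661  0.854  1.715  0.998  1.911 -1.098]
world d [ -0.6   0.3 -73.5] tool d [  0.  -73.5  -0.6]
```

View pics/w9.png

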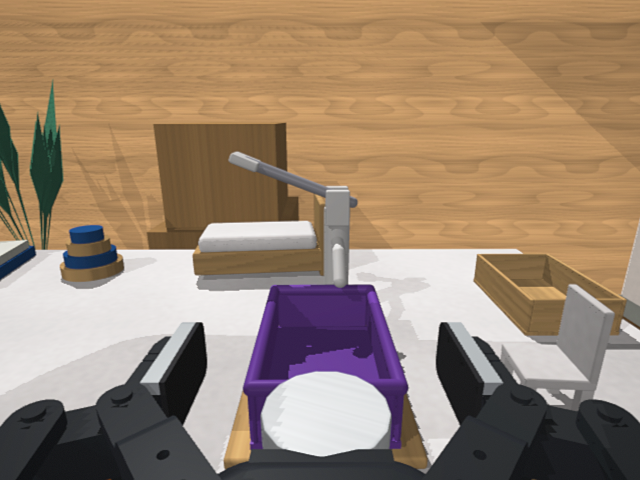

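View pics/s9.png

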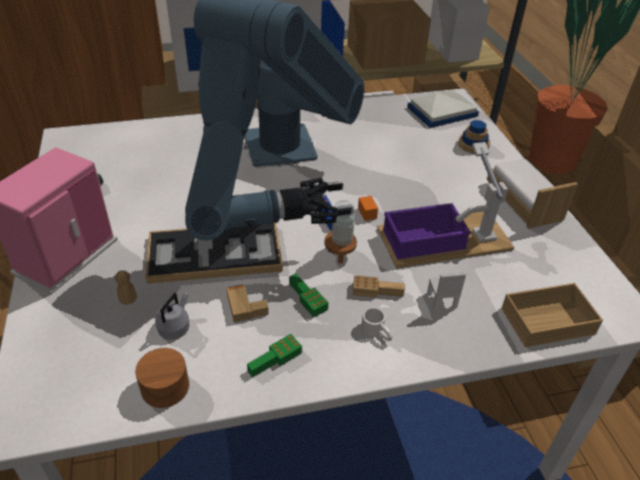

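Request:
play_rows --increments '[[[0,0,0,0,-15,0,1],[0,0,0,0,-15,0,1],[0,0,0,0,-10,0,1],[0,0,0,0,0,0,1]]]'

```text
time: 14.5
position: [529.7, 59.8, 145.1]
tool_rot: [0.5, 0.502, 0.498, 0.5]
ft_force: [-0.5, 0.4, 1.3]
opening: 86.0
```

```bash
python3 st.py 529 59 112; python3 snap.py wrist w10;  python3 snap.py scene s10; python3 -c "
import cv2;a=cv2.imread('pics/s10.png');cv2.imwrite('pics/s10z.png',cv2.resize(a[120:320,130:400],None,fx=2.9,fy=2.9,interpolation=cv2.INTER_CUBIC))"
```

```text
t 14.5 p [529.7  59.8 145.1] F [-0.5  0.4  1.3] open 86.0
x [0.004 1.    0.004] y [-0.001 -0.004  1.   ] z [ 1.    -0.004  0.001]
q [-0.659  0.923  1.705  0.982  1.879 -1.151]
world d [ -0.7  -0.8 -33.1] tool d [ -0.9 -33.1  -0.8]
```

View pics/s10z.png

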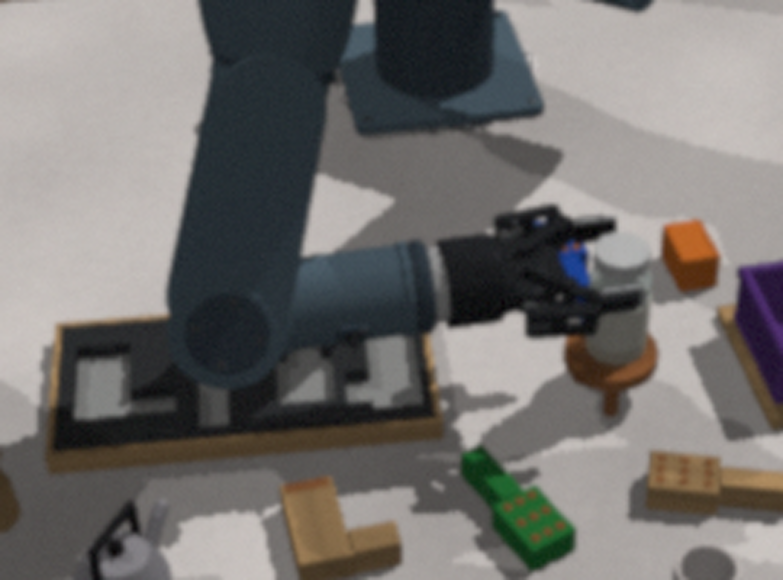

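View pics/w10.png

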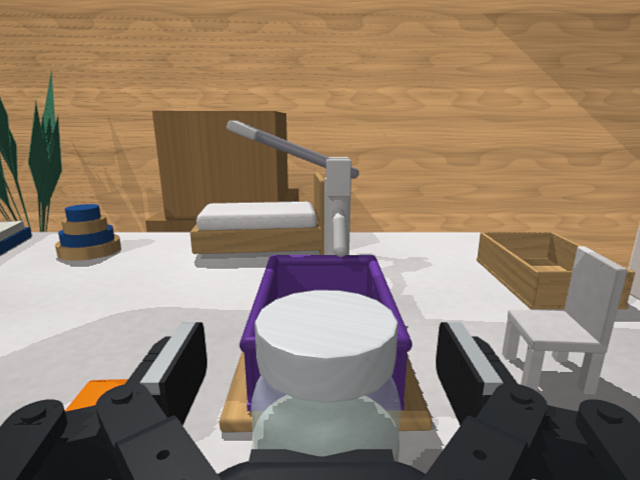

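Jar between the jaws (cap centre (326,320)); the wrist housing stays clear of the insert. I'll go down the last 33 mm and close.

Request:
play_rows --increments '[[[0,0,0,0,-12,-0.5,1],[0,0,0,0,-12,0,1],[0,0,0,0,-9,0,1],[0,0,0,0,0,0,1],[0,0,0,0,0,0,1]]]'

```text
time: 15.02
position: [529.0, 60.5, 111.9]
tool_rot: [0.499, 0.502, 0.498, 0.501]
ft_force: [0.3, 0.5, -0.5]
opening: 85.3
```

```bash
python3 st.py 529 59 112; python3 snap.py wrist w11
```

```text
t 15.02 p [529.   60.5 111.9] F [ 0.3  0.5 -0.5] open 85.3
x [0.003 1.    0.006] y [-0.    -0.006  1.   ] z [ 1.    -0.003  0.   ]
q [-0.659  0.984  1.693  0.97   1.853 -1.192]
world d [-0.  -1.5  0.1] tool d [-1.5  0.1 -0. ]
```

View pics/w11.png

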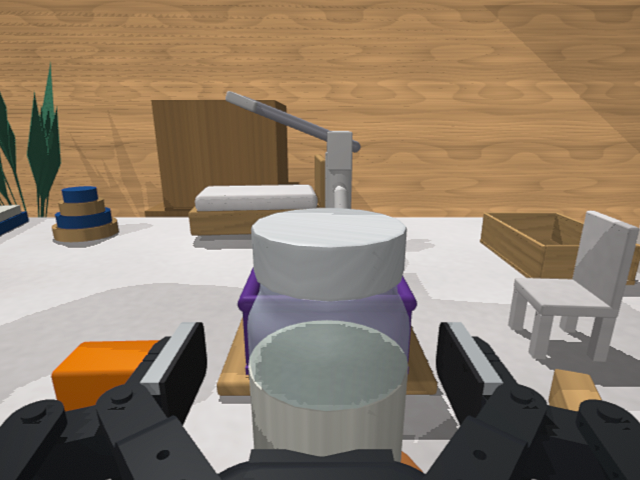

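Request:
play_rows --increments '[[[0,0,0,0,0,2,1],[0,0,0,0,0,0,-1],[0,0,0,0,0,0,-1],[0,0,0,0,0,0,-1],[0,0,0,0,0,0,-1],[0,0,0,0,0,0,-1],[0,0,0,0,0,0,-1],[0,0,0,0,0,0,-1]]]' --grip_force 50

```text
time: 15.73
position: [531.3, 60.3, 112.8]
tool_rot: [0.5, 0.501, 0.498, 0.501]
ft_force: [0.7, -0.2, 1.2]
opening: 52.7
```

```bash
python3 st.py 529 59 112; python3 snap.py wrist w12
```

```text
t 15.73 p [531.3  60.3 112.8] F [ 0.7 -0.2  1.2] open 52.7
x [0.003 1.    0.004] y [-0.002 -0.004  1.   ] z [ 1.    -0.003  0.002]
q [-0.657  0.983  1.688  0.974  1.854 -1.189]
world d [-2.3 -1.3 -0.8] tool d [-1.3 -0.7 -2.3]
```

View pics/w12.png

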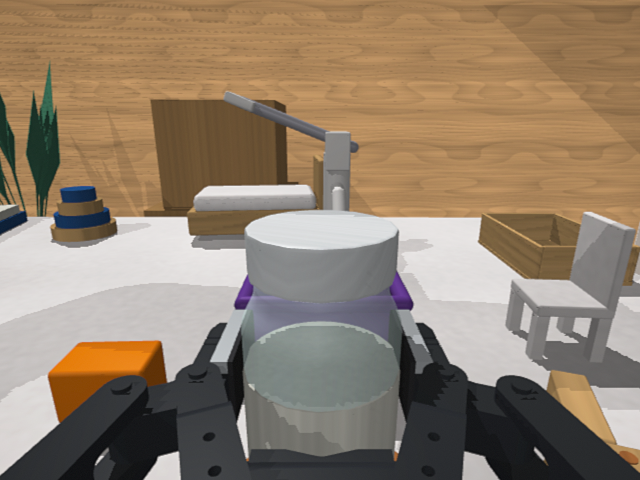

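Gripped at 52.7 mm. Lift now.

Request:
play_rows --increments '[[[0,0,0,0,5,0,-1],[0,0,0,0,10,0,-1],[0,0,0,0,15,0,-1],[0,0,0,0,20,0,-1],[0,0,0,0,20,0,-1],[0,0,0,0,15,0,-1],[0,0,0,0,5,0,-1],[0,0,0,0,0,0,-1]]]'

```text
time: 16.45
position: [531.0, 59.9, 203.8]
tool_rot: [0.501, 0.5, 0.498, 0.501]
ft_force: [0.1, -0.7, -0.7]
opening: 52.5
```

```bash
python3 st.py 531 265 200; python3 snap.py wrist w13; python3 snap.py scene s13
```

```text
t 16.45 p [531.   59.9 203.8] F [ 0.1 -0.7 -0.7] open 52.5
x [0.003 1.    0.002] y [-0.004 -0.002  1.   ] z [ 1.    -0.003  0.004]
q [-0.657  0.818  1.715  1.01   1.928 -1.07 ]
world d [ -0.  205.1  -3.8] tool d [205.1  -4.3  -0.6]
```

View pics/w13.png

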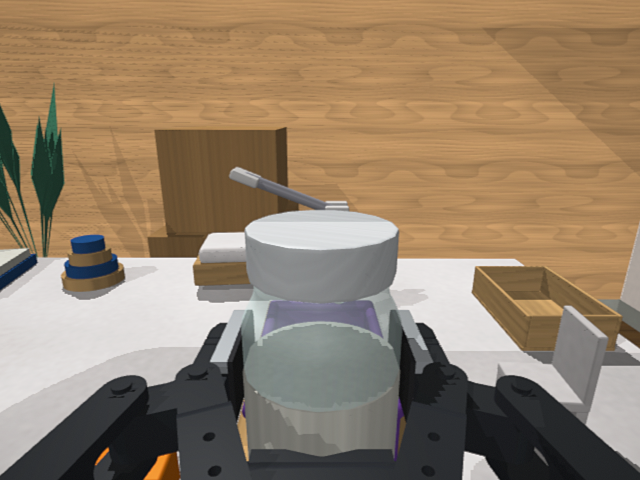

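View pics/s13.png

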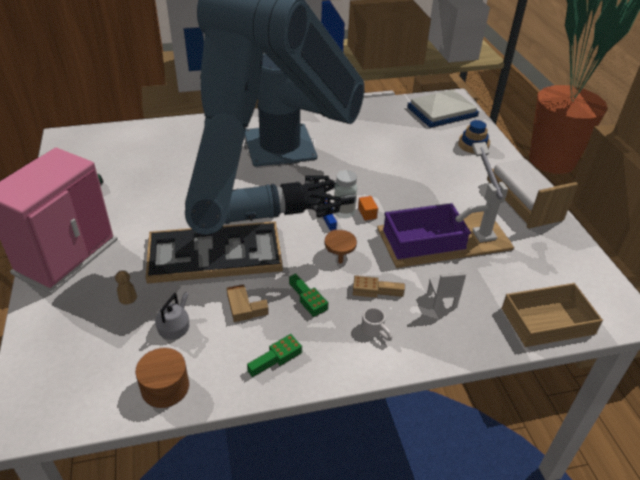

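Jar is in the hand ((345,190) in scene), and the stool is empty at (340,243). Move it over the bath.

Request:
play_rows --increments '[[[0,0,0,15,0,0,-1],[0,0,0,27,0,0,-1],[0,0,0,30,0,0,-1],[0,0,0,30,0,0,-1],[0,0,0,30,0,0,-1],[0,0,0,30,0,0,-1],[0,0,0,25,0,0,-1],[0,0,0,15,0,0,-1]]]'

```text
time: 17.22
position: [529.9, 265.3, 202.3]
tool_rot: [0.499, 0.502, 0.499, 0.501]
ft_force: [0.3, -0.9, -1.5]
opening: 52.4
```

Request:
play_rows --increments '[[[0,0,0,0,0,0,-1],[0,0,0,0,0,0,-1],[0.06,0,0,0,0,0,-1],[0.12,0,0,0,0,0,-1],[0.12,0,0,0,0,0,-1],[0.12,0,0,0,0,0,-1],[0.12,0,0,0,0,0,-1],[0,0,0,0,0,0,-1]]]'

```text
time: 17.88
position: [532.1, 260.9, 202.8]
tool_rot: [0.347, 0.618, 0.614, 0.348]
ft_force: [-0.4, 0.5, -0.8]
opening: 52.8
```

```bash
python3 st.py 531 265 200; python3 snap.py wrist w14; python3 snap.py top t14
```

```text
t 17.88 p [532.1 260.9 202.8] F [-0.4  0.5 -0.8] open 52.8
x [0.005 1.    0.004] y [ 0.517 -0.006  0.856] z [ 0.856 -0.002 -0.517]
q [-0.337  0.772  1.872  1.279  1.731 -0.553]
world d [-1.1  4.1 -2.8] tool d [ 4.  -3.   0.6]
```

View pics/w14.png

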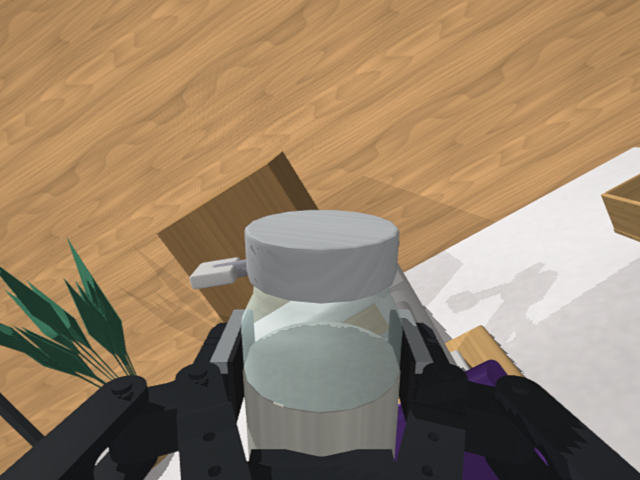

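View pics/t14.png

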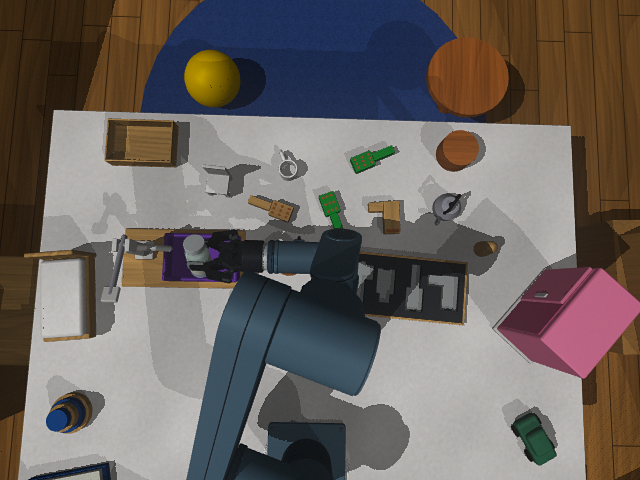

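Jar is over the bath ((195,257)) and turning cleanly. I'll turn it fully over and hold it there for a second.

Request:
play_rows --increments '[[[0.12,0,0,0,0,0,-1],[0.12,0,0,0,0,0,-1],[0.12,0,0,0,0,0,-1],[0.12,0,0,0,0,0,-1],[0.12,0,0,0,0,0,-1],[0.12,0,0,0,0,0,-1],[0.12,0,0,0,0,0,-1],[0.12,0,0,0,0,0,-1]]]'

```text
time: 18.65
position: [531.8, 261.5, 203.1]
tool_rot: [0.023, 0.708, 0.705, 0.026]
ft_force: [-1.3, -0.1, -1.2]
opening: 52.5
```

Request:
play_rows --increments '[[[0.12,0,0,0,0,0,-1],[0.12,0,0,0,0,0,-1],[0.12,0,0,0,0,0,-1],[0.12,0,0,0,0,0,-1],[0.12,0,0,0,0,0,-1],[0.12,0,0,0,0,0,-1],[0.12,0,0,0,0,0,-1],[0.12,0,0,0,0,0,-1]]]'

```text
time: 19.32
position: [531.8, 261.5, 203.2]
tool_rot: [-0.306, 0.639, 0.638, -0.302]
ft_force: [0.5, 0.1, -1.3]
opening: 52.5
```

Request:
play_rows --increments '[[[0.12,0,0,0,0,0,-1],[0.12,0,0,0,0,0,-1],[0.12,0,0,0,0,0,-1],[0,0,0,0,0,0,-1],[0,0,0,0,0,0,-1],[0,0,0,0,0,0,-1],[0,0,0,0,0,0,-1],[0,0,0,0,0,0,-1]]]'

```text
time: 19.98
position: [531.7, 261.9, 203.3]
tool_rot: [-0.414, 0.574, 0.574, -0.411]
ft_force: [-0.3, 0.1, -0.4]
opening: 52.4
```

```bash
python3 st.py 531 265 200; python3 snap.py wrist w15; python3 snap.py scene s15;python3 snap.py top t15; python3 -c "
import cv2;a=cv2.imread('pics/s15.png');cv2.imwrite('pics/s15z.png',cv2.resize(a[120:320,280:540],None,fx=3,fy=3,interpolation=cv2.INTER_CUBIC))"
```

```text
t 19.98 p [531.7 261.9 203.3] F [-0.3  0.1 -0.4] open 52.4
x [0.003 1.    0.004] y [ 0.32   0.003 -0.947] z [-0.947  0.004 -0.32 ]
q [-0.335  0.771  1.872  1.279  1.731  1.721]
world d [-0.7  3.1 -3.3] tool d [3.1 3.  1.7]
```

View pics/w15.png

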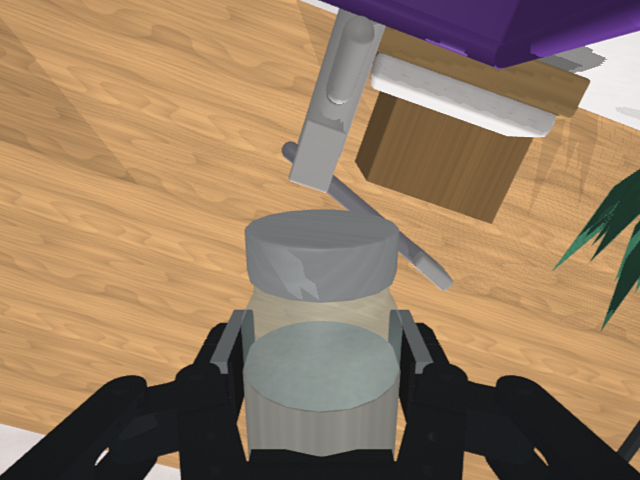

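View pics/s15z.png

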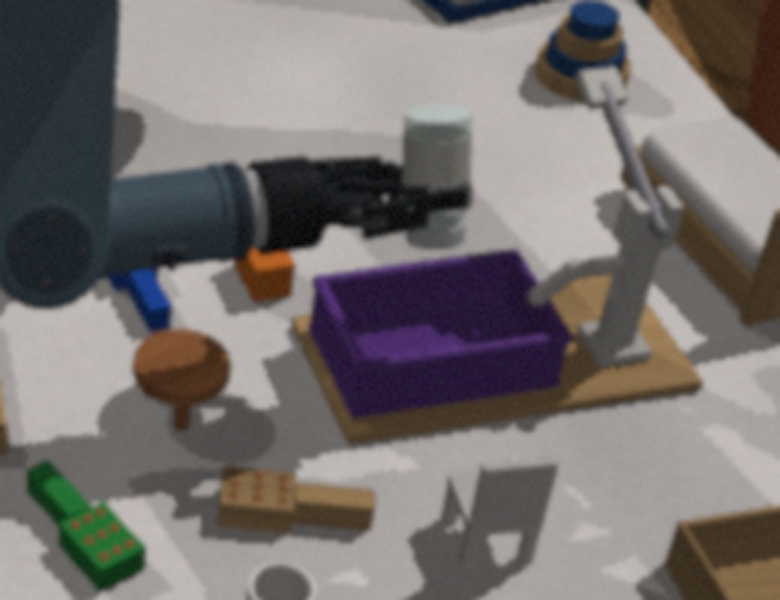

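Upside down over the bath (161°). Hold a bit longer, then turn back.

Request:
play_rows --increments '[[[0,0,0,0,0,0,-1],[0,0,0,0,0,0,-1],[0,0,0,0,0,0,-1],[0,0,0,0,0,0,-1],[0,0,0,0,0,0,-1],[0,0,0,0,0,0,-1],[0,0,0,0,0,0,-1],[0,0,0,0,0,0,-1]]]'

```text
time: 20.8
position: [531.6, 262.0, 203.4]
tool_rot: [-0.415, 0.574, 0.574, -0.411]
ft_force: [-1.1, -1.0, -1.1]
opening: 52.8
```

Request:
play_rows --increments '[[[-0.12,0,0,0,0,0,-1],[-0.12,0,0,0,0,0,-1],[-0.12,0,0,0,0,0,-1],[-0.12,0,0,0,0,0,-1],[-0.12,0,0,0,0,0,-1],[-0.12,0,0,0,0,0,-1],[-0.12,0,0,0,0,0,-1],[-0.12,0,0,0,0,0,-1]]]'

```text
time: 21.47
position: [531.6, 261.9, 203.4]
tool_rot: [-0.101, 0.701, 0.699, -0.098]
ft_force: [-0.0, -0.5, -1.2]
opening: 52.3
```

Request:
play_rows --increments '[[[-0.12,0,0,0,0,0,-1],[-0.12,0,0,0,0,0,-1],[-0.12,0,0,0,0,0,-1],[-0.12,0,0,0,0,0,-1],[-0.12,0,0,0,0,0,-1],[-0.12,0,0,0,0,0,-1],[-0.12,0,0,0,0,0,-1],[-0.12,0,0,0,0,0,-1]]]'

```text
time: 22.13
position: [531.6, 261.9, 203.4]
tool_rot: [0.234, 0.668, 0.665, 0.236]
ft_force: [0.3, -0.4, -1.9]
opening: 52.3
```

Request:
play_rows --increments '[[[-0.12,0,0,0,0,0,-1],[-0.12,0,0,0,0,0,-1],[-0.12,0,0,0,0,0,-1],[-0.12,0,0,0,0,0,-1],[-0.12,0,0,0,0,0,-1],[-0.12,0,0,0,0,0,-1],[-0.12,0,0,0,0,0,-1],[0,0,0,0,0,0,-1]]]'

```text
time: 22.8
position: [531.6, 261.9, 203.4]
tool_rot: [0.486, 0.515, 0.511, 0.487]
ft_force: [-0.1, -0.7, -0.9]
opening: 52.3
```

```bash
python3 st.py 531.5 60.3 205
python3 - <<'E'
from h import *; import pickle
for n,q in (('s15',(340.7,242.3)),):
    c,p,M=pickle.load(open(f'pics/{n}.pkl','rb')); print(plane(c,*q,50))
c,p,M=pickle.load(open('pics/t15.pkl','rb')); print(proj(c,[531,60,50]))
E
```

```text
t 22.8 p [531.6 261.9 203.4] F [-0.1 -0.7 -0.9] open 52.3
x [0.003 1.    0.004] y [ 0.054 -0.004  0.999] z [ 0.999 -0.003 -0.054]
q [-0.335  0.771  1.872  1.279  1.731 -1.041]
world d [  -0.1 -201.6    1.6] tool d [-201.6    2.5    0.3]
[541.93390892  59.3744399   50.        ]
(np.float64(288.1979622035028), np.float64(259.99642392779356))
```

Request:
play_rows --increments '[[[-0.055,0,0,0,0,0,-1],[0,0,0,-15,0,0,-1],[0,0,0,-27,0,0,-1],[0,0,0,-35,0,0,-1],[0,0,0,-35,0,0,-1],[0,0,0,-35,0,0,-1],[0,0,0,-30,0,0,-1],[0,0,0,-17,0,0,-1]]]'

```text
time: 23.47
position: [531.6, 64.6, 202.4]
tool_rot: [0.499, 0.504, 0.499, 0.498]
ft_force: [0.6, 0.2, -1.6]
opening: 52.6
```

Request:
play_rows --increments '[[[0,0,0,-8,0,0,-1],[0,0,0,0,0,0,-1],[0,0,0,0,0,0,-1],[0,0,0,0,0,0,-1],[0,0,0,0,0,0,-1]]]'

```text
time: 23.88
position: [530.5, 61.7, 202.6]
tool_rot: [0.498, 0.503, 0.5, 0.5]
ft_force: [0.4, -0.4, -0.3]
opening: 52.7
```

```bash
python3 st.py 531.5 60.3 112.8;python3 snap.py top t16; python3 snap.py scene s16;python3 snap.py wrist w16;python3 -c "
import cv2,numpy as np;a=cv2.imread('pics/s16.png');b=cv2.imread('pics/t16.png');cv2.imwrite('pics/z16.png',np.hstack([cv2.resize(a[150:290,280:410],None,fx=3,fy=3),cv2.resize(b[200:340,230:360],None,fx=3,fy=3)]))"
```

```text
t 23.88 p [530.5  61.7 202.6] F [ 0.4 -0.4 -0.3] open 52.7
x [0.001 1.    0.005] y [ 0.004 -0.005  1.   ] z [ 1.    -0.001 -0.004]
q [-0.655  0.821  1.717  1.01   1.928 -1.065]
world d [  1.   -1.4 -89.8] tool d [ -1.9 -89.8   1.4]
```

View pics/z16.png

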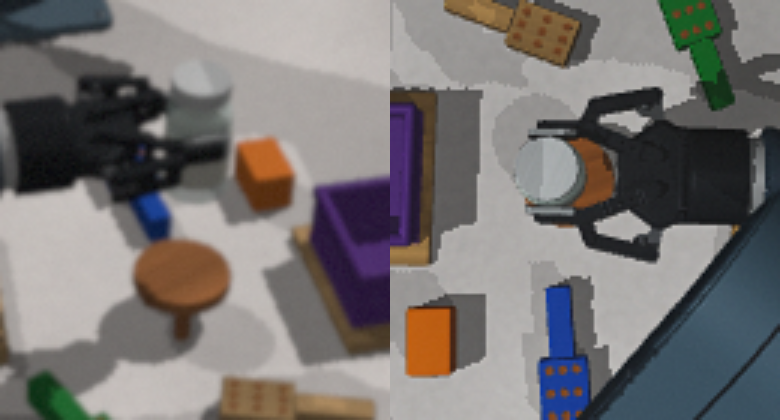

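View pics/w16.png

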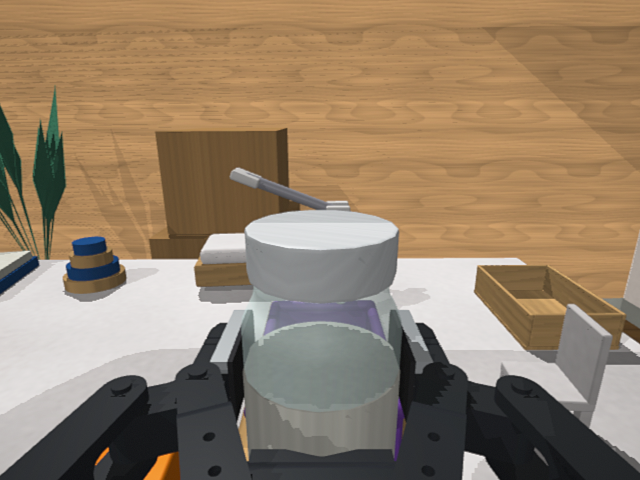

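The jar sits in the hand as before. Lower it onto the stool at the place it came from.

Request:
play_rows --increments '[[[0,0,0,-1.5,-10,1,-1],[0,0,0,0,-18,0,-1],[0,0,0,0,-18,0,-1],[0,0,0,0,-18,0,-1],[0,0,0,0,-12,0,-1],[0,0,0,0,-7,0,-1],[0,0,0,0,-3,0,-1],[0,0,0,0,0,0,-1]]]'

```text
time: 24.7
position: [531.7, 58.9, 116.1]
tool_rot: [0.498, 0.503, 0.499, 0.499]
ft_force: [-0.3, 0.0, -0.5]
opening: 52.7
```

Request:
play_rows --increments '[[[0,0,0,0,0,0,-1],[0,0,0,0,0,0,-1]]]'

```text
time: 24.87
position: [531.9, 58.7, 117.1]
tool_rot: [0.499, 0.502, 0.499, 0.5]
ft_force: [-0.3, 0.3, -2.4]
opening: 52.4
```

```bash
python3 st.py 531.3 60.3 112.8
```

```text
t 24.87 p [531.9  58.7 117.1] F [-0.3  0.3 -2.4] open 52.4
x [0.003 1.    0.004] y [ 0.002 -0.004  1.   ] z [ 1.    -0.003 -0.002]
q [-0.658  0.975  1.687  0.974  1.859 -1.177]
world d [-0.6  1.6 -4.3] tool d [ 1.6 -4.4 -0.6]
```

Request:
play_rows --increments '[[[0,0,0,0,-2.5,0,-1],[0,0,0,0,-1.2,0,-1],[0,0,0,0,0,0,-1],[0,0,0,0,0,0,-1]]]'

```text
time: 25.2
position: [531.7, 58.8, 112.9]
tool_rot: [0.499, 0.503, 0.499, 0.499]
ft_force: [0.1, 0.3, -0.6]
opening: 52.8
```

Request:
play_rows --increments '[[[0,0,0,0,-0.7,0,-1],[0,0,0,0,0,0,-1],[0,0,0,0,0,0,-1]]]'

```text
time: 25.45
position: [531.7, 58.8, 112.8]
tool_rot: [0.499, 0.503, 0.499, 0.5]
ft_force: [0.1, -0.8, 3.4]
opening: 52.5
```

It has touched down (3.4 N up). Release.

Request:
play_rows --increments '[[[0,0,0,0,0,0,1],[0,0,0,0,0,0,1],[0,0,0,0,0,0,1],[0,0,0,0,0,0,1],[0,0,0,0,0,0,1],[0,0,0,0,0,0,1],[0,0,0,0,0,0,1]]]'

```text
time: 26.03
position: [531.7, 58.8, 112.0]
tool_rot: [0.499, 0.503, 0.499, 0.499]
ft_force: [-0.5, 0.3, -0.4]
opening: 85.3
```

```bash
python3 st.py 531.3 60.3 112.8;python3 snap.py wrist w17
```

```text
t 26.03 p [531.7  58.8 112. ] F [-0.5  0.3 -0.4] open 85.3
x [0.003 1.    0.004] y [ 0.003 -0.004  1.   ] z [ 1.    -0.003 -0.003]
q [-0.658  0.985  1.685  0.972  1.855 -1.182]
world d [-0.4  1.5  0.8] tool d [ 1.5  0.8 -0.4]
```

View pics/w17.png

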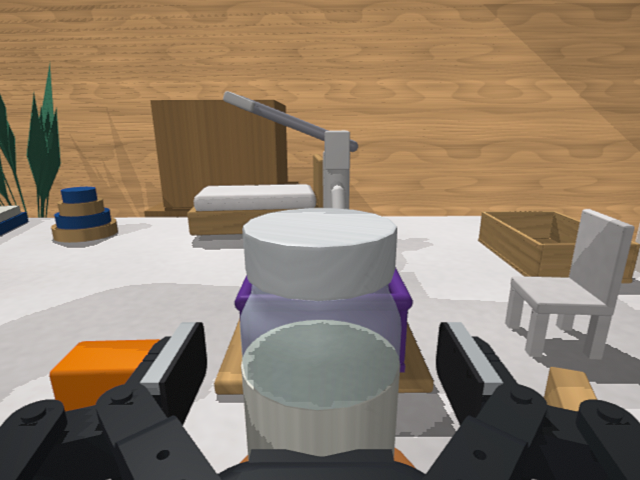

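The jar stands upright and free between the open jaws ((320,340)). Going straight up.

Request:
play_rows --increments '[[[0,0,0,0,8,0,1],[0,0,0,0,16,0,1],[0,0,0,0,20,0,1],[0,0,0,0,25,0,1],[0,0,0,0,30,0,1],[0,0,0,0,35,0,1],[0,0,0,0,35,0,1],[0,0,0,0,30,0,1]]]'

```text
time: 26.75
position: [531.9, 58.2, 313.8]
tool_rot: [0.499, 0.502, 0.499, 0.5]
ft_force: [0.4, 0.1, 0.4]
opening: 84.9
```

```bash
python3 st.py; python3 snap.py scene s18; python3 snap.py top t18;python3 -c "
import cv2,numpy as np;a=cv2.imread('pics/s18.png');b=cv2.imread('pics/t18.png');cv2.imwrite('pics/z18.png',np.hstack([cv2.resize(a[180:360,220:410],None,fx=2,fy=2),cv2.resize(b[180:360,230:420],None,fx=2,fy=2)]))"
```

```text
t 26.75 p [531.9  58.2 313.8] F [0.4 0.1 0.4] open 84.9
x [0.003 1.    0.004] y [ 0.002 -0.004  1.   ] z [ 1.    -0.003 -0.002]
q [-0.659  0.641  1.693  1.085  2.031 -0.875]
```

View pics/z18.png

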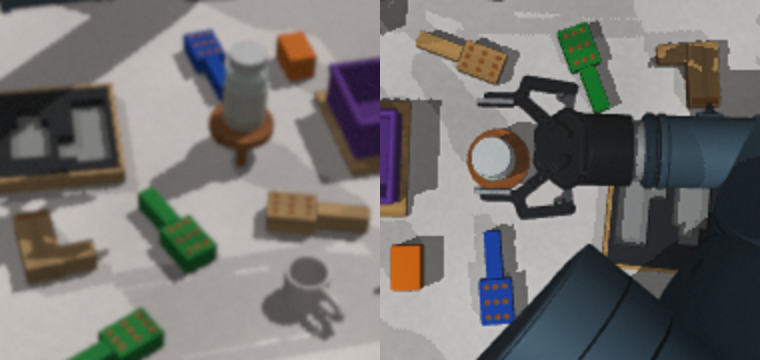

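Jar stands on its stool. Now bring the tool back to pointing down and look at the toys and pockets.

Request:
play_rows --increments '[[[0,0,-0.12,0,0,0,1],[0,0,-0.12,0,0,0,1],[0,0,-0.12,0,0,0,1],[0,0,-0.12,0,0,0,1],[0,0,-0.12,0,0,0,1],[0,0,-0.12,0,0,0,1],[0,0,-0.12,0,0,0,1],[0,0,-0.12,0,0,0,1]]]'

```text
time: 27.52
position: [532.2, 57.3, 311.6]
tool_rot: [0.674, 0.214, 0.675, 0.21]
ft_force: [-0.4, 1.0, -0.3]
opening: 85.1
```

Request:
play_rows --increments '[[[0,0,-0.12,0,0,0,1],[0,0,-0.12,0,0,0,1],[0,0,-0.12,0,0,0,1],[0,0,-0.12,0,0,0,1],[0,0,-0.12,0,0,0,1],[0,0,0,0,0,0,1],[0,0,0,0,0,0,1]]]'

```text
time: 28.1
position: [531.6, 60.0, 310.9]
tool_rot: [0.706, 0.006, 0.709, 0.006]
ft_force: [-0.1, -0.4, -0.9]
opening: 85.4
```

```bash
python3 st.py 480 -240 400 0
```

```text
t 28.1 p [531.6  60.  310.9] F [-0.1 -0.4 -0.9] open 85.4
x [-0.004  0.017 -1.   ] y [-0.001  1.     0.017] z [ 1.     0.001 -0.004]
q [-0.106  0.202  1.476  0.016  1.47  -0.11 ]
world d [ -51.6 -300.    89.1] tool d [ -94.  -298.4  -52.4]
rotvec [ 0.001 -0.004 -0.017]
```

Request:
play_rows --increments '[[[0,0,-0.017,-1,-38,-9,1],[0,0,0,-1,-38,-9,1],[0,0,0,-1,-38,-9,1],[0,0,0,-1,-38,-9,1],[0,0,0,-1,-38,-9,1],[0,0,0,-1,-38,-9,1],[0,0,0,-1,-38,-9,1],[0,0,0,0,0,0,1]]]'

```text
time: 28.77
position: [466.1, -215.3, 317.2]
tool_rot: [0.705, 0.003, 0.709, -0.005]
ft_force: [0.1, -1.0, -0.1]
opening: 85.3
```

Request:
play_rows --increments '[[[0,0,0,0,0,0,1],[0,0,0,0,0,0,1],[0,0,0,0,0,0,1],[0,0,0,0,0,0,1]]]'

```text
time: 29.1
position: [468.7, -206.7, 318.0]
tool_rot: [0.706, 0.0, 0.708, -0.001]
ft_force: [-0.0, 0.9, -0.4]
opening: 85.3
```

```bash
python3 st.py; python3 snap.py wrist w20; python3 snap.py top t20
```

```text
t 29.1 p [ 468.7 -206.7  318. ] F [-0.   0.9 -0.4] open 85.3
x [-0.003 -0.001 -1.   ] y [ 0.002  1.    -0.001] z [ 1.    -0.002 -0.003]
q [-0.632  0.156  1.514 -0.003  1.473 -0.63 ]
```

View pics/w20.png

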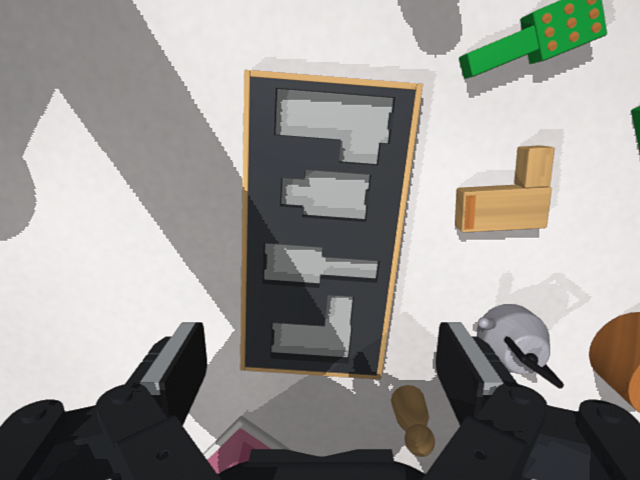

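View pics/t20.png

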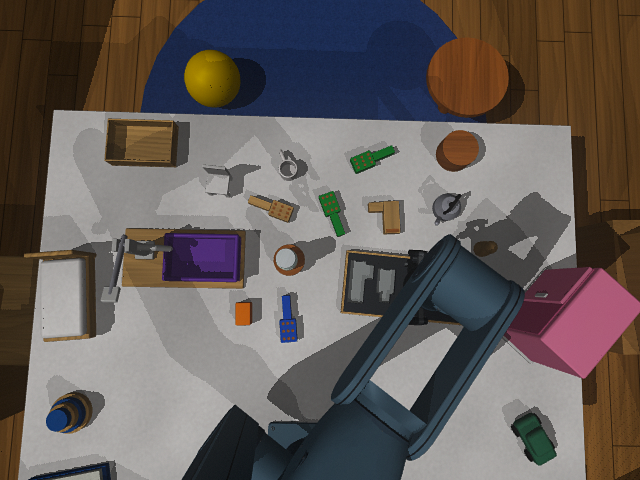

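```bash
python3 -c "
import cv2;a=cv2.imread('pics/w20.png');cv2.imwrite('pics/w20z.png',cv2.resize(a[225:385,235:405],None,fx=3.6,fy=3.6,interpolation=cv2.INTER_CUBIC))
cv2.imwrite('pics/w20y.png',cv2.resize(a[130:250,440:570],None,fx=4.5,fy=4.5,interpolation=cv2.INTER_CUBIC))"
```

```text
(no output)
```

View pics/w20z.png

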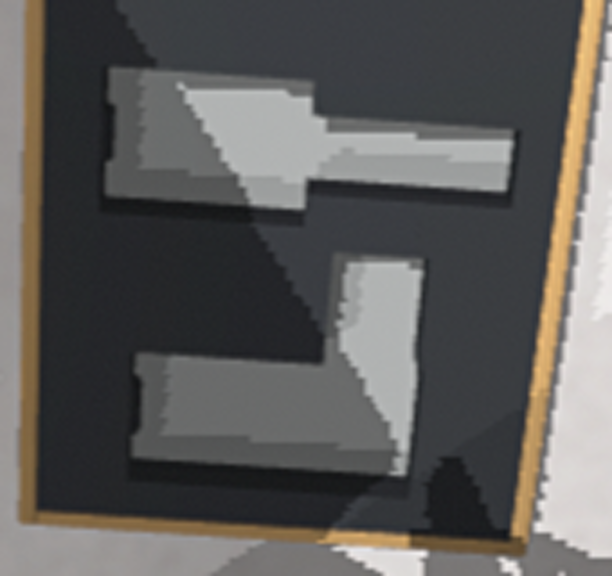

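View pics/w20y.png

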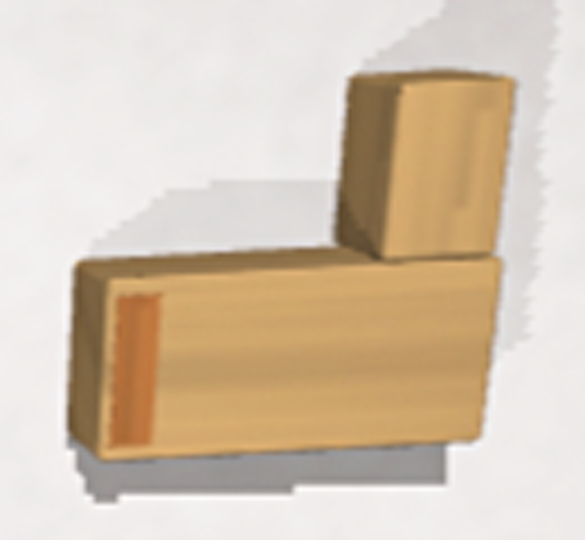

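The image shows the pockets from top to bottom: boat, bottle, brush (320,262) and dryer (315,330). The dryer toy is at (505,205). I'll turn the hand so the jaws run along the pockets' y, and look straight down at the brush and dryer pockets.

Request:
play_rows --increments '[[[0.12,0,0,0,0,0,1],[0.12,0,0,0,0,0,1],[0.12,0,0,0,0,0,1],[0.12,0,0,0,0,0,1],[0.12,0,0,0,0,0,1],[0.12,0,0,0,0,0,1],[0.12,0,0,0,0,0,1],[0.12,0,0,0,0,0,1]]]'

```text
time: 29.87
position: [468.9, -206.7, 318.3]
tool_rot: [0.625, 0.328, 0.627, -0.33]
ft_force: [-0.4, -0.0, -0.5]
opening: 85.3
```

Request:
play_rows --increments '[[[0.12,0,0,0,0,0,1],[0.12,0,0,0,0,0,1],[0.12,0,0,0,0,0,1],[0.12,0,0,0,0,0,1],[0.12,0,0,0,0,0,1],[0.085,0,0,0,0,0,1],[0,0,0,0,0,0,1],[0,0,0,0,0,0,1]]]'

```text
time: 30.53
position: [468.8, -207.0, 318.3]
tool_rot: [-0.481, -0.517, -0.482, 0.519]
ft_force: [-0.4, -0.3, -0.1]
opening: 85.4
```

```bash
python3 st.py 385 -345 250 -94.2
```

```text
t 30.53 p [ 468.8 -207.   318.3] F [-0.4 -0.3 -0.1] open 85.4
x [-0.003 -0.002 -1.   ] y [ 0.997 -0.073 -0.003] z [-0.073 -0.997  0.002]
q [-0.632  0.156  1.514 -0.003  1.473  1.013]
world d [ -83.8 -138.   -68.3] tool d [ 68.8 -73.4 143.6]
rotvec [0.    0.002 0.003]
```

Request:
play_rows --increments '[[[0,0.002,0.003,8,-12,24,1],[0,0,0,12,-12,24,1],[0,0,0,12,-12,24,1],[0,0,0,12,-12,24,1],[0,0,0,12,-12,24,1],[0,0,0,12,-12,24,1],[0,0,0,0,0,0,1],[0,0,0,0,0,0,1]]]'

```text
time: 31.2
position: [384.9, -346.2, 249.5]
tool_rot: [0.48, 0.519, 0.481, -0.519]
ft_force: [-0.6, -0.3, 0.6]
opening: 85.2
```

Request:
play_rows --increments '[[[0,0,0,0,0,0,1],[0,0,0,0,0,0,1],[0,0,0,0,0,0,1]]]'

```text
time: 31.45
position: [386.4, -345.1, 251.0]
tool_rot: [-0.481, -0.518, -0.48, 0.518]
ft_force: [-0.3, -0.1, -0.8]
opening: 85.5
```

```bash
python3 st.py 385 -345 250 -94.2; python3 snap.py wrist w21
```

```text
t 31.45 p [ 386.4 -345.1  251. ] F [-0.3 -0.1 -0.8] open 85.5
x [ 0.001 -0.001 -1.   ] y [ 0.997 -0.075  0.001] z [-0.075 -0.997  0.001]
q [-0.945  0.204  1.619  0.     1.317  0.701]
world d [-1.4  0.1 -1. ] tool d [ 1.  -1.4 -0. ]
rotvec [-0.002  0.001 -0.001]
```

View pics/w21.png

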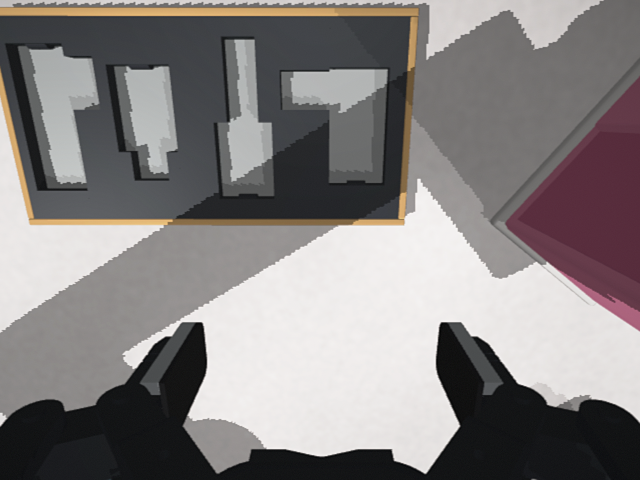

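A clear view: brush pocket around (245,115), dryer pocket around (345,125).

```bash
python3 -c "
import cv2;a=cv2.imread('pics/w21.png');a=cv2.resize(a[25:205,205:405],None,fx=4,fy=4,interpolation=cv2.INTER_NEAREST)
import numpy as np
g=np.clip(a.astype(float)*1.6,0,255).astype('uint8')
for i in range(0,800,80): cv2.putText(g,str(205+i//4),(i,10),0,.35,(0,255,255),1);cv2.line(g,(i,0),(i,4),(0,255,255),1)
for i in range(0,720,80): cv2.putText(g,str(25+i//4),(0,i+4),0,.35,(0,255,255),1)
cv2.imwrite('pics/w21z.png',g[:600])
cv2.imwrite('pics/w21y.png',g[300:])"
```

```text
(no output)
```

View pics/w21z.png

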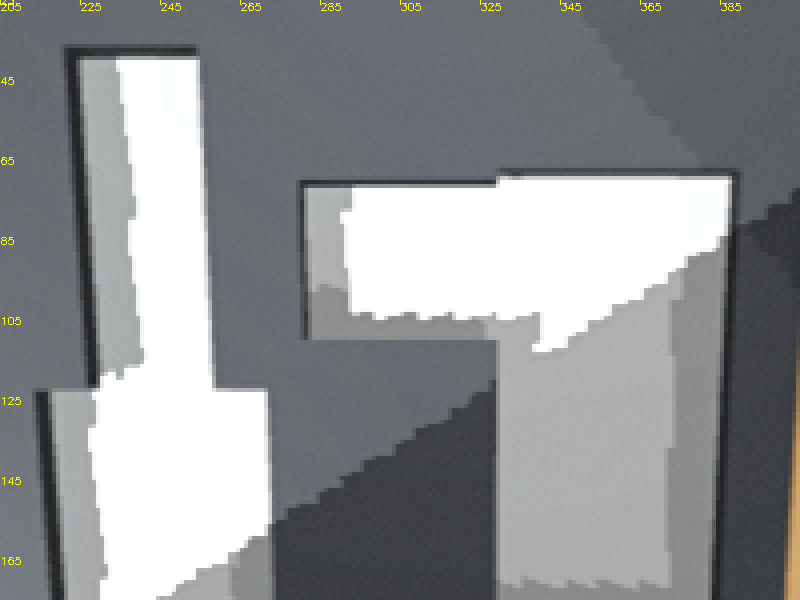

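View pics/w21y.png

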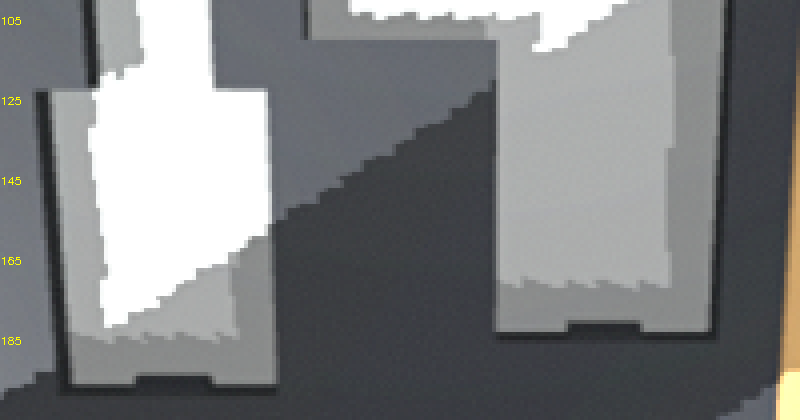

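```bash
cat > fit.py <<'E'
from h import *
def rigid(loc,wor):
    loc=np.array(loc,float);wor=np.array(wor,float)[:,:2];lc,wc=loc.mean(0),wor.mean(0)
    H=(loc-lc).T@(wor-wc);a=np.arctan2(H[0,1]-H[1,0],H[0,0]+H[1,1])
    Rm=np.array([[np.cos(a),-np.sin(a)],[np.sin(a),np.cos(a)]]);t=wc-Rm@lc
    sc=np.trace(H@Rm)/ ((loc-lc)**2).sum()
    return t,a,np.linalg.norm(wor-(loc@Rm.T+t),axis=1),sc
E
python3 - <<'E'
from fit import *; import pickle
np.set_printoptions(precision=2,suppress=True)
c,p,M=pickle.load(open('pics/w21.pkl','rb'))
dl=[(57,-24),(-37,-24),(-37,24),(55,64),(25,64),(25,24)];dp=[(390,67.5),(384,184.5),(329.3,184.5),(280,70),(281.5,110),(329.3,110)]
bl=[(96,13),(96,-13),(32,-13),(32,24),(-32,24),(32,-24),(-32,-24)];bp=[(221.2,36.8),(254.3,36.8),(258.8,122.3),(214.2,122.5),(220.7,197.5),(272,122.5),(274.2,197)]
for z in (18,22,26):
  for n,l,px in(('dryer',dl,dp),('brush',bl,bp)):
    t,a,e,s=rigid(l,[plane(c,*q,z) for q in px]);print(z,n,t,a,e,s.round(4))
print([plane(c,*q,22)[:2] for q in [(418,12),(404,222),(32,221)]])
E
```

```text
18 dryer [ 443.78 -379.68] -0.0737757583377858 [0.39 0.08 0.07 0.39 0.18 0.36] 1.0027
18 brush [ 434.23 -282.32] -0.07122289779084846 [0.16 0.06 0.32 0.32 0.34 0.51 0.68] 0.9976
22 dryer [ 443.83 -379.57] -0.0737757583377861 [0.39 0.71 0.57 0.3  0.6  0.41] 0.9913
22 brush [ 434.22 -283.04] -0.07122289779084821 [0.62 0.72 0.26 0.33 1.11 0.43 1.43] 0.9863
26 dryer [ 443.89 -379.46] -0.07377575833778581 [1.08 1.49 1.16 0.97 1.09 0.49] 0.9799
26 brush [ 434.2  -283.76] -0.07122289779084869 [1.37 1.46 0.24 0.54 1.9  0.5  2.19] 0.9749
[array([ 536.01, -429.73]), array([ 370.88, -417.3 ]), array([396.48, -86.33])]
```

Request:
play_rows --increments '[[[0,0,0,4,29,-20,1],[0,0,0,4,29,-20,1],[0,0,0,4,29,-20,1],[0,0,0,4,29,-20,1],[0,0,0,4,29,-20,1],[0,0,0,4,29,-20,1],[0,0,0,4,29,-20,1],[0,0,0,0,0,0,1]]]'

```text
time: 32.17
position: [603.3, -217.1, 221.3]
tool_rot: [0.482, 0.518, 0.482, -0.517]
ft_force: [-0.7, -0.6, 0.1]
opening: 85.4
```

Request:
play_rows --increments '[[[0,0,0,0,0,0,1],[0,0,0,0,0,0,1],[0,0,0,0,0,0,1],[0,0,0,0,0,0,1]]]'

```text
time: 32.5
position: [598.1, -222.7, 222.8]
tool_rot: [-0.48, -0.519, -0.48, 0.519]
ft_force: [-0.2, -0.3, 0.1]
opening: 85.8
```

```bash
python3 st.py; python3 snap.py wrist w22; python3 -c "
import cv2;a=cv2.imread('pics/w22.png');print(a.shape)"
```

```text
t 32.5 p [ 598.1 -222.7  222.8] F [-0.2 -0.3  0.1] open 85.8
x [ 0.    -0.001 -1.   ] y [ 0.997 -0.078  0.   ] z [-0.078 -0.997  0.001]
q [-0.531  0.438  1.358 -0.001  1.345  1.119]
(480, 640, 3)
```

View pics/w22.png

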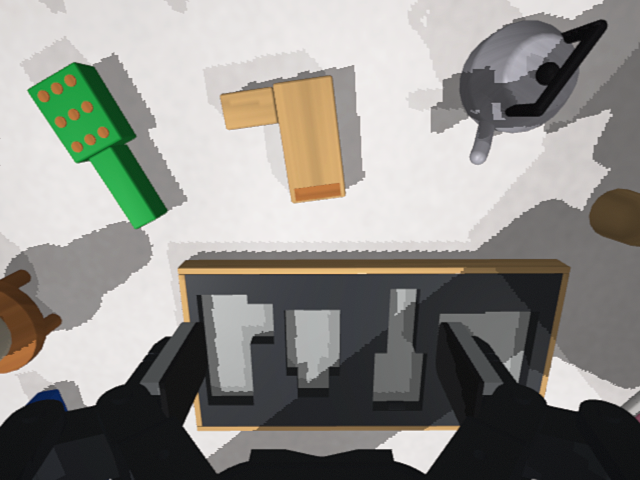

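The dryer lies at about (290,135), clear of the green brush and the kettle.

```bash
cat > zoom.py <<'E'
import cv2,sys
n,x0,y0,x1,y1,s=sys.argv[1],*map(int,sys.argv[2:7]);a=cv2.imread(f'pics/{n}.png')
g=cv2.resize(a[y0:y1,x0:x1],None,fx=s,fy=s,interpolation=cv2.INTER_NEAREST)
for i in range(x0-x0%20+20,x1,20): cv2.putText(g,str(i),((i-x0)*s,10),0,.4,(255,0,255),1);cv2.line(g,((i-x0)*s,12),((i-x0)*s,18),(255,0,255),1)
for i in range(y0-y0%20+20,y1,20): cv2.putText(g,str(i),(0,(i-y0)*s+4),0,.4,(255,0,255),1)
cv2.imwrite(f'pics/{n}_z.png',g)
E
python3 zoom.py w22 210 65 360 210 4
```

```text
(no output)
```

View pics/w22_z.png

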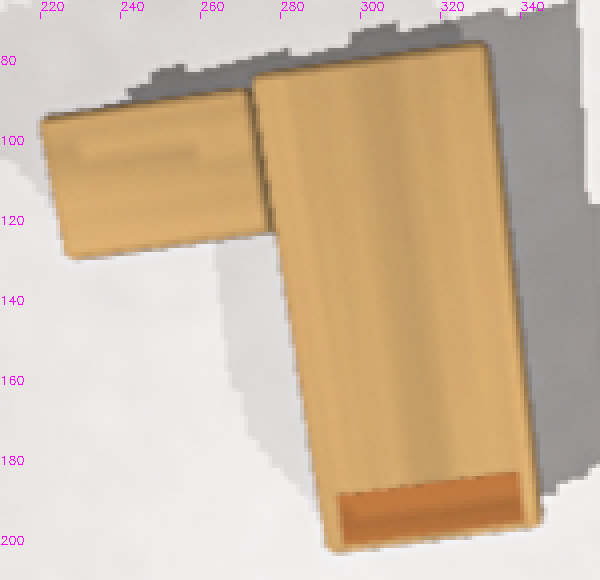

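Run:
```python
from fit import *; import pickle
np.set_printoptions(precision=2,suppress=True)
c,p,M=pickle.load(open('pics/w22.pkl','rb'))
l=[(55,-22),(55,22),(-35,22),(-35,-22),(53,62),(27,62),(27,22)];px=[(331.5,75.8),(273.3,84),(292.3,202.5),(345,195),(220.5,94.3),(227.5,129.5),(279.5,123)]
for z in (24,28,32):
    t,a,e,s=rigid(l,[plane(c,*q,z) for q in px]);print(z,t,a,e,s.round(4))
```

```text
24 [ 649.19 -219.27] 0.053607587398830654 [0.94 0.54 0.64 1.19 0.46 0.52 0.28] 0.9876
28 [ 649.29 -219.66] 0.05360758739883073 [1.62 0.95 1.18 2.06 1.1  0.91 0.33] 0.9751
32 [ 649.38 -220.04] 0.053607587398830946 [2.3  1.37 1.84 2.94 1.75 1.38 0.39] 0.9626
```

Request:
play_rows --increments '[[[-0.0655,0,0,0,0,0,1],[-0.0655,0,0,0,0,0,1],[0,0,0,10,17,-0.3,1],[0,0,0,25,17,0,1],[0,0,0,30,17.3,0,1],[0,0,0,30,0,0,1],[0,0,0,20,0,0,1],[0,0,0,12,0,0,1]]]'

```text
time: 33.22
position: [648.2, -219.0, 92.1]
tool_rot: [0.512, 0.486, 0.514, -0.487]
ft_force: [-0.2, 0.2, -0.3]
opening: 85.6
```

Request:
play_rows --increments '[[[0,0,0,0,0,0,1],[0,0,0,0,0,0,1],[0,0,0,0,0,0,1]]]'

```text
time: 33.47
position: [650.9, -219.9, 97.4]
tool_rot: [0.514, 0.487, 0.512, -0.486]
ft_force: [0.3, 0.1, 0.2]
opening: 85.2
```

```bash
python3 st.py 649.3 -219.6 41 -86.9; python3 snap.py wrist w23
```

```text
t 33.47 p [ 650.9 -219.9   97.4] F [0.3 0.1 0.2] open 85.2
x [ 0.003 -0.002 -1.   ] y [0.999 0.053 0.003] z [ 0.053 -0.999  0.002]
q [-0.488  0.625  1.366 -0.     1.148  1.03 ]
world d [ -1.6   0.3 -56.4] tool d [56.4 -1.7 -0.5]
rotvec [-0.001  0.002 -0.003]
```

View pics/w23.png

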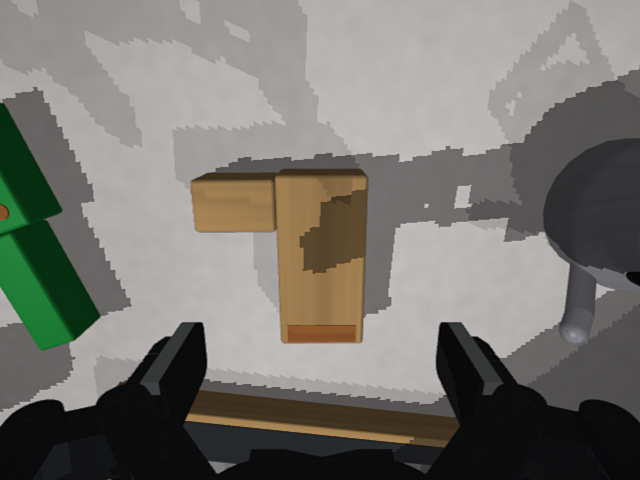

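The dryer is centred between the jaws ((321,255)) and in line. Descend and grip.

Request:
play_rows --increments '[[[0,0,0,12,-1.6,-0.4,1],[0,0,0,15,0,0,1],[0,0,0,15,0,0,1],[0,0,0,10,0,0,1],[0,0,0,4,0,0,1],[0,0,0,0,0,0,1],[0,0,0,0,0,0,1],[0,0,0,0,0,0,1]]]'

```text
time: 34.18
position: [649.1, -219.0, 40.3]
tool_rot: [0.514, 0.486, 0.513, -0.486]
ft_force: [0.1, -0.4, 1.2]
opening: 85.4
```

```bash
python3 st.py 649.3 -219.6 41 -86.9; python3 snap.py wrist w24
```

```text
t 34.18 p [ 649.1 -219.    40.3] F [ 0.1 -0.4  1.2] open 85.4
x [ 0.002 -0.001 -1.   ] y [0.999 0.054 0.001] z [ 0.054 -0.999  0.001]
q [-0.488  0.684  1.414 -0.     1.041  1.029]
world d [ 0.2 -0.6  0.7] tool d [-0.7  0.2  0.6]
rotvec [-0.     0.001 -0.001]
```

View pics/w24.png

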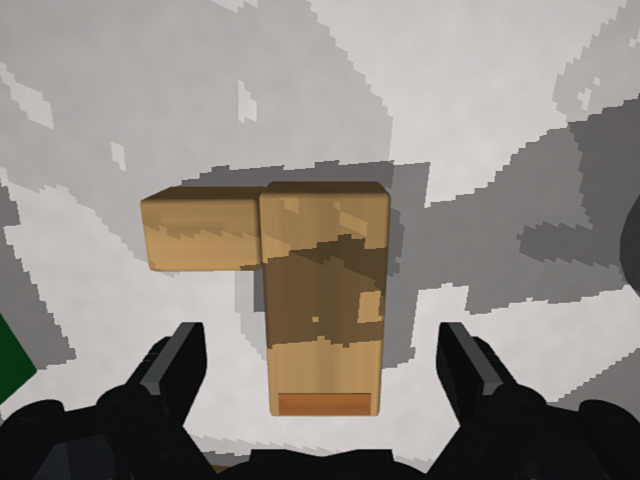

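Request:
play_rows --increments '[[[0,0,0,2,0,0.6,1],[0,0,0,0,0,0,-1],[0,0,0,0,0,0,-1],[0,0,0,0,0,0,-1],[0,0,0,0,0,0,-1],[0,0,0,0,0,0,-1],[0,0,0,0,0,0,-1],[0,0,0,0,0,0,-1]]]' --grip_force 60

```text
time: 34.9
position: [648.8, -219.4, 37.8]
tool_rot: [0.514, 0.486, 0.513, -0.486]
ft_force: [0.2, -0.4, 3.0]
opening: 42.6
```

```bash
python3 st.py 649.3 -219.6 41 -86.9; python3 snap.py wrist w25
```

```text
t 34.9 p [ 648.8 -219.4   37.8] F [ 0.2 -0.4  3. ] open 42.6
x [ 0.001 -0.001 -1.   ] y [0.999 0.054 0.001] z [ 0.054 -0.999  0.001]
q [-0.489  0.687  1.415 -0.     1.038  1.029]
world d [ 0.5 -0.2  3.2] tool d [-3.2  0.5  0.2]
rotvec [-0.     0.001 -0.001]
```

View pics/w25.png

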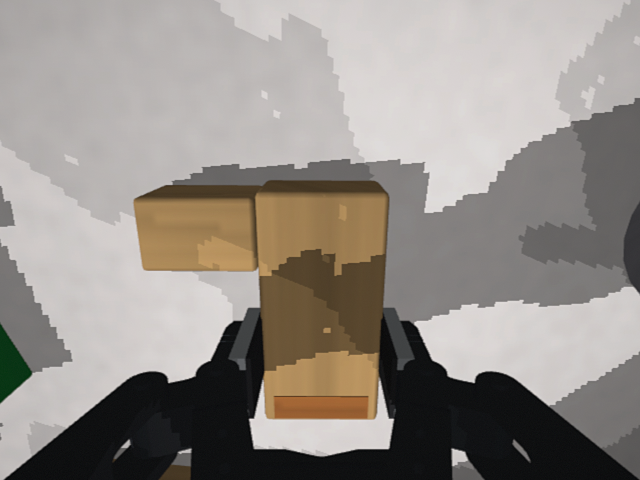

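```bash
python3 zoom.py w25 125 175 400 430 3
python3 - <<'E'
from fit import *; import pickle
np.set_printoptions(precision=2,suppress=True)
c,p,M=pickle.load(open('pics/w25.pkl','rb'))
l=[(55,-22),(55,22),(-35,22),(-35,-22)];px=[(388,193),(256,194),(265.5,418),(377,418)]
for z in (24,28):
    t,a,e,s=rigid(l,[plane(c,*q,z) for q in px]);print(z,t,a,e,s.round(4), M.T@(np.r_[t,14]-p))
E
```

```text
24 [ 648.02 -218.42] 0.05315549256719672 [0.55 0.25 0.55 0.44] 1.0071 [23.77 -0.72 -1.07]
28 [ 650.13 -218.29] 0.05315549256719685 [1.14 1.5  1.05 1.12] 0.9765 [23.77  1.38 -1.08]
```

View pics/w25_z.png

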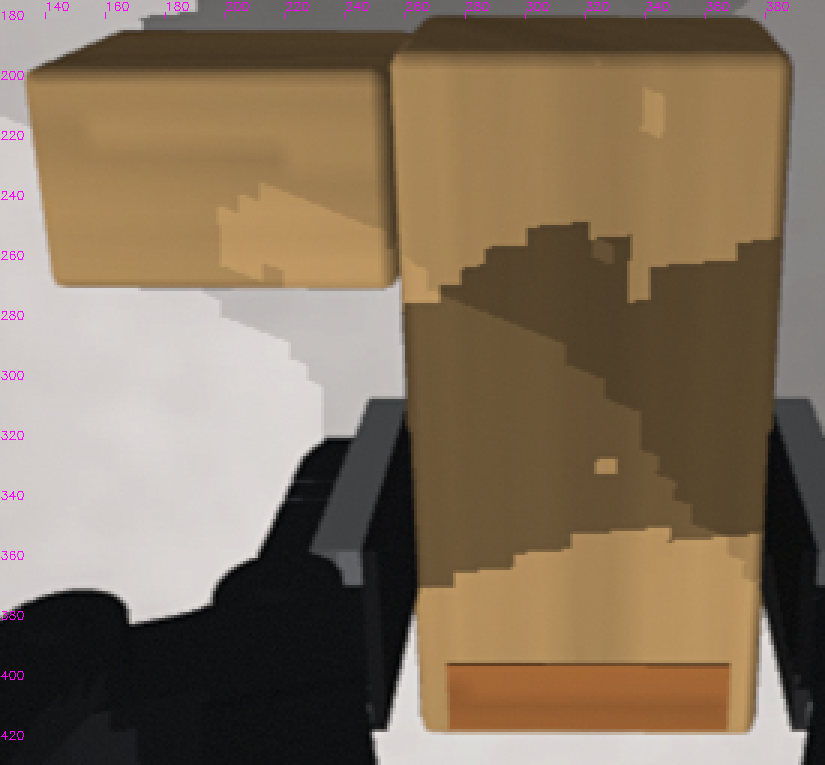

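Request:
play_rows --increments '[[[0,0,0,-8,0,0,-1],[0,0,0,-15,0,0,-1],[0,0,0,-20,0,0,-1],[0,0,0,-25,0,0,-1],[0,0,0,-15,0,0,-1],[0.064,0,0,0,0,0,-1],[0.064,0,0,0,0,0,-1],[0,0,0,0,0,0,-1]]]'

```text
time: 35.62
position: [648.2, -219.1, 120.7]
tool_rot: [-0.481, -0.519, -0.481, 0.519]
ft_force: [-0.1, 0.6, -1.6]
opening: 42.6
```

```bash
python3 st.py 443.7 -380.7 90 -94.2
```

```text
t 35.62 p [ 648.2 -219.1  120.7] F [-0.1  0.6 -1.6] open 42.6
x [-0. -0. -1.] y [ 0.997 -0.076 -0.   ] z [-0.076 -0.997  0.   ]
q [-0.488  0.6    1.349 -0.     1.193  1.159]
world d [-204.5 -161.6  -30.7] tool d [  30.8 -191.6  176.7]
rotvec [-0.003  0.     0.   ]
```

Request:
play_rows --increments '[[[-0.003,0,0,0,-15,14,-1],[0,0,0,0,-27,25,-1],[0,0,0,0,-30,28,-1],[0,0,0,0,-30,28,-1],[0,0,0,0,-30,28,-1],[0,0,0,0,-30,27.5,-1],[0,0,0,0,-20,18,-1],[0,0,0,0,-9,8,-1]]]'

```text
time: 36.28
position: [442.0, -383.6, 120.0]
tool_rot: [-0.481, -0.517, -0.482, 0.518]
ft_force: [0.3, 0.5, -0.9]
opening: 42.3
```

Request:
play_rows --increments '[[[0,0,0,20,0,0,-1],[0,0,0,11,0,0,-1],[0,0,0,0,0,0,-1],[0,0,0,0,0,0,-1],[0,0,0,0,0,0,-1]]]'

```text
time: 36.7
position: [446.1, -381.0, 89.4]
tool_rot: [-0.482, -0.517, -0.482, 0.517]
ft_force: [-0.2, -0.7, -0.7]
opening: 42.3
```

```bash
python3 st.py 443.7 -380.7 90 -94.2; python3 snap.py wrist w26
```

```text
t 36.7 p [ 446.1 -381.    89.4] F [-0.2 -0.7 -0.7] open 42.3
x [-0.  0. -1.] y [ 0.998 -0.069 -0.   ] z [-0.069 -0.998 -0.   ]
q [-0.897  0.481  1.649 -0.     1.012  0.743]
world d [-2.4  0.3  0.6] tool d [-0.6 -2.5 -0.1]
rotvec [ 0.004 -0.     0.   ]
```

View pics/w26.png

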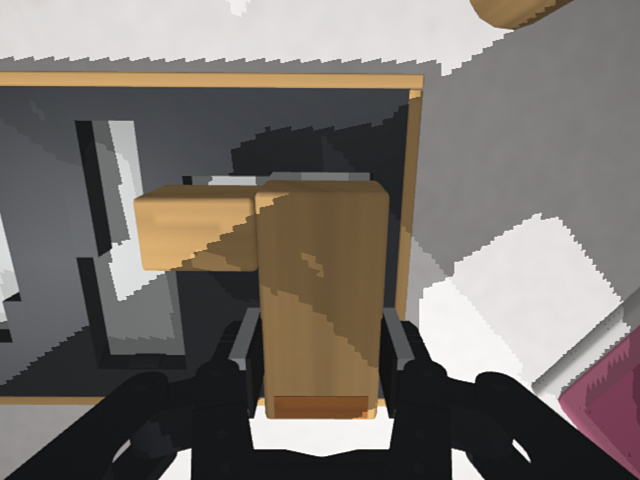

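The dryer hovers over its pocket, whose rim shows at (320,176). Correct 2.5 mm, descend to just above the foam and look again.

Request:
play_rows --increments '[[[0.004,0,0,0,-2.5,0,-1],[0,0,0,12,0,0,-1],[0,0,0,12,0,0,-1],[0,0,0,0,0,0,-1],[0,0,0,0,0,0,-1],[0,0,0,0,0,0,-1],[0,0,0,0,0,0,-1]]]'

```text
time: 37.33
position: [443.3, -381.9, 66.3]
tool_rot: [-0.482, -0.518, -0.48, 0.519]
ft_force: [-0.7, 0.0, -1.0]
opening: 42.4
```

```bash
python3 st.py 443.7 -380.7 90 -94.2; python3 snap.py wrist w27; python3 zoom.py w27 120 150 400 430 3
```

```text
t 37.33 p [ 443.3 -381.9   66.3] F [-0.7  0.  -1. ] open 42.4
x [ 0.001 -0.002 -1.   ] y [ 0.997 -0.075  0.001] z [-0.075 -0.997  0.001]
q [-0.902  0.507  1.674 -0.     0.959  0.744]
world d [ 0.4  1.2 23.7] tool d [-23.7   0.3  -1.2]
rotvec [-0.002  0.001 -0.001]
```

View pics/w27_z.png

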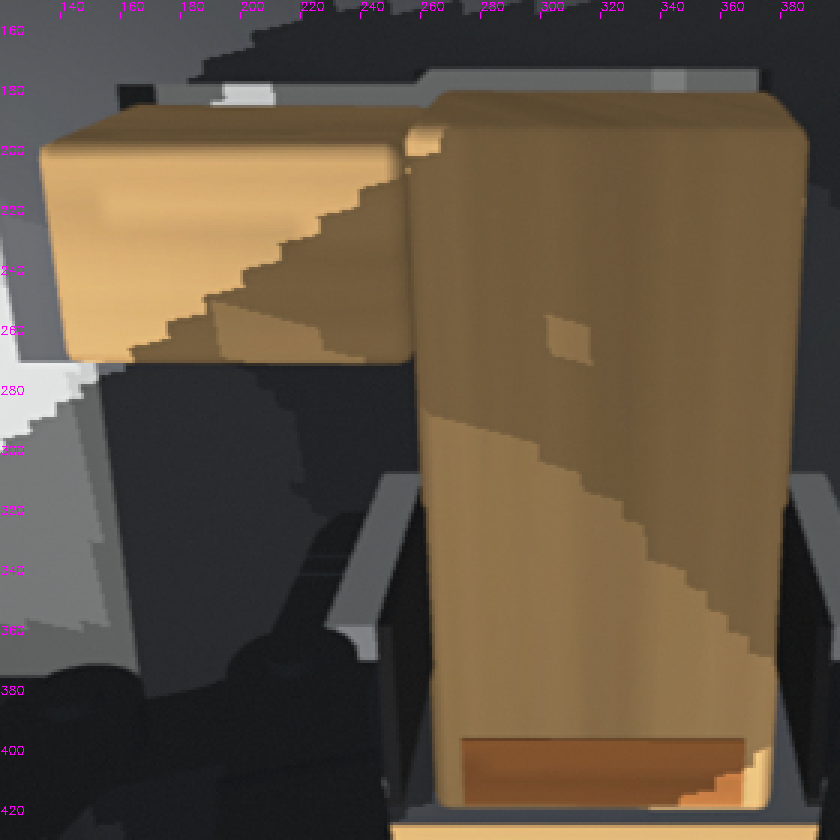

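Run:
```python
from fit import *; import pickle
np.set_printoptions(precision=2,suppress=True)
c,p,M=pickle.load(open('pics/w27.pkl','rb'))
for z in (20,22):
    t,a,e,s=rigid([(57,-24),(55,64)],[plane(c,*q,z) for q in [(377.3,172.7),(159,178)]]);print('pocket',z,t,a,e,s)
l=[(55,-22),(55,22),(-35,22),(-35,-22)];px=[(388.5,192.5),(256,193),(265.5,418.5),(377,418.5)]
for z in (52,54,56.5):
    t,a,e,s=rigid(l,[plane(c,*q,z) for q in px]);print(z,t,a,e,s.round(4), M.T@(np.r_[t,14]-p))
```

```text
pocket 20 [ 443.58 -379.29] -0.07310682255670509 [0.5 0.5] 1.0114439058321665
pocket 22 [ 443.83 -379.57] -0.07310682255670446 [0.04 0.04] 0.9991117858210674
52 [ 442.25 -380.94] -0.07682823823287364 [0.91 0.64 0.95 0.85] 1.016 [52.29 -1.16 -0.97]
54 [ 443.3  -381.01] -0.07682823823287326 [0.35 0.36 0.2  0.09] 1.0006 [52.29 -0.11 -0.97]
56.5 [ 444.62 -381.1 ] -0.07682823823287337 [0.95 1.2  0.8  0.89] 0.9813 [52.29  1.21 -0.98]
```

Off by about 1.4 mm in y. Correct that and push it in.

Request:
play_rows --increments '[[[-0.002,0,0,0,0.4,-1.4,-1],[0,0,0,3,0,0,-1],[0,0,0,4,0,0,-1],[0,0,0,3,0,0,-1],[0,0,0,0,0,0,-1],[0,0,0,0,0,0,-1]]]'

```text
time: 37.88
position: [443.4, -380.1, 55.0]
tool_rot: [0.481, 0.518, 0.481, -0.518]
ft_force: [0.8, -0.4, -1.7]
opening: 42.4
```

Request:
play_rows --increments '[[[0,0,0,4,0,0,-1],[0,0,0,4,0,0,-1],[0,0,0,0,0,0,-1]]]'

```text
time: 38.13
position: [443.3, -380.0, 46.6]
tool_rot: [-0.481, -0.518, -0.481, 0.518]
ft_force: [1.3, -1.1, -0.7]
opening: 42.6
```

```bash
python3 st.py 443.7 -379.2 45.8 -94.2; python3 snap.py wrist w28
```

```text
t 38.13 p [ 443.3 -380.    46.6] F [ 1.3 -1.1 -0.7] open 42.6
x [-0. -0. -1.] y [ 0.997 -0.073 -0.   ] z [-0.073 -0.997  0.   ]
q [-0.9    0.533  1.69  -0.     0.919  0.745]
world d [ 0.4  0.8 -0.8] tool d [ 0.8  0.3 -0.9]
rotvec [0. 0. 0.]
```

View pics/w28.png

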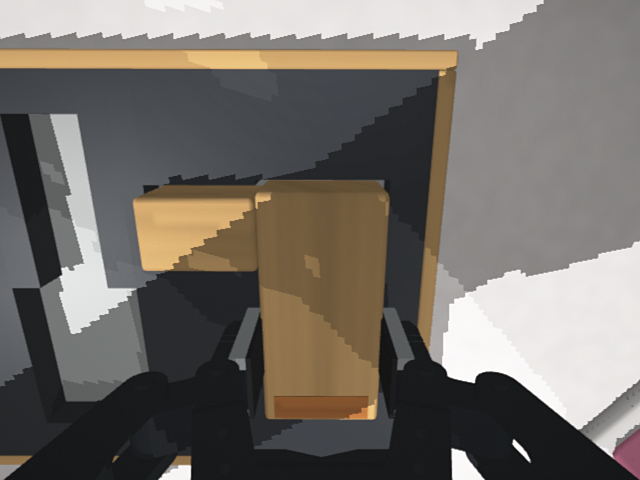

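It has gone into the pocket (toy bottom near 9 mm). Press the last bit.

Request:
play_rows --increments '[[[0,0,0,1.5,0,0,-1],[0,0,0,0,0,0,-1],[0,0,0,0,0,0,-1]]]'

```text
time: 38.43
position: [443.4, -380.1, 45.8]
tool_rot: [-0.481, -0.518, -0.481, 0.518]
ft_force: [2.1, -0.9, -1.9]
opening: 42.6
```

Request:
play_rows --increments '[[[0,0,0,1.5,0,0,-1],[0,0,0,0,0,0,-1],[0,0,0,0,0,0,-1]]]'

```text
time: 38.68
position: [443.4, -380.2, 45.7]
tool_rot: [-0.482, -0.518, -0.481, 0.518]
ft_force: [-0.6, 2.0, 9.2]
opening: 42.6
```

Floor reached (9 N at the expected height). Release, back off and inspect.

Request:
play_rows --increments '[[[0,0,0,0,0,0,1],[0,0,0,0,0,0,1],[0,0,0,0,0,0,1],[0,0,0,0,0,0,1],[0,0,0,-10,0,0,1],[0,0,0,-20,0,0,1],[0,0,0,-30,0,0,1],[0,0,0,-30,0,0,1]]]'

```text
time: 39.35
position: [442.8, -379.5, 135.0]
tool_rot: [-0.48, -0.518, -0.482, 0.518]
ft_force: [1.0, -0.0, 0.5]
opening: 85.3
```

Request:
play_rows --increments '[[[0,0,0,-15,-15,0,-1],[0,0,0,-15,-15,0,-1],[0,0,0,0,0,0,-1],[0,0,0,0,0,0,-1],[0,0,0,0,0,0,-1],[0,0,0,0,0,0,-1]]]'

```text
time: 39.85
position: [413.5, -377.4, 163.4]
tool_rot: [0.481, 0.518, 0.482, -0.518]
ft_force: [-0.2, 0.0, -0.7]
opening: 12.5
```

```bash
python3 st.py 443.7 -379.2 45.8 -94.2; python3 snap.py wrist w29;  python3 snap.py top t29; python3 zoom.py w29 200 50 460 270 3
```

```text
t 39.85 p [ 413.5 -377.4  163.4] F [-0.2  0.  -0.7] open 12.5
x [-0.001  0.001 -1.   ] y [ 0.997 -0.073 -0.001] z [-0.073 -0.997 -0.001]
q [-0.939  0.355  1.64   0.     1.148  0.705]
world d [  30.2   -1.8 -117.6] tool d [117.5  30.3  -0.3]
rotvec [ 0.    -0.001  0.001]
```

View pics/w29_z.png

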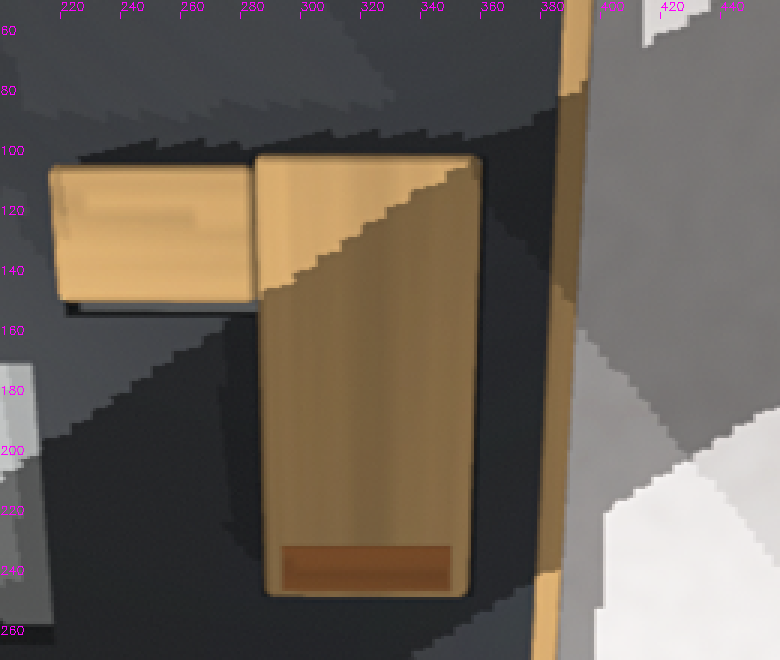

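View pics/t29.png

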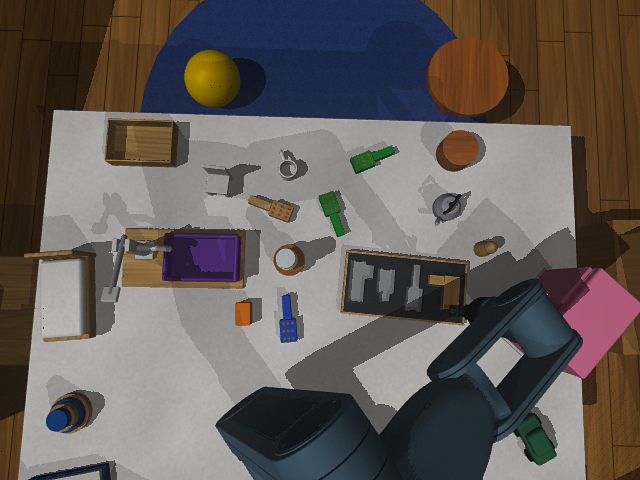

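Run:
```python
from fit import *; import pickle
np.set_printoptions(precision=2,suppress=True)
c,p,M=pickle.load(open('pics/w29.pkl','rb'))
l=[(55,-22),(55,22),(-35,22),(-35,-22),(53,62),(27,62)];px=[(360,102.5),(285,102),(288.5,248),(356,248),(216.5,105.5),(219.5,149.5)]
for z in (32,36):
    w=np.array([plane(c,*q,z) for q in px]);t,a,e,s=rigid(l,w);print(z,t,a,e,s.round(4),np.linalg.norm(w[0]-w[1]),np.linalg.norm(w[2]-w[3]))
```

```text
32 [ 445.51 -379.12] -0.07517354026886727 [0.3  0.16 0.15 0.33 0.26 0.74] 1.0013 43.91405047970316 44.21832884479844
36 [ 445.91 -379.48] -0.07517354026886738 [1.1  0.71 0.8  1.   0.85 0.63] 0.9852 43.2084293749067 43.507818524960335
```

Dryer is seated, in line and level. I'll give it a press with shut fingers near the lip end to be sure.

Request:
play_rows --increments '[[[0,0,0,20,8,0,-1],[0,0,0,30,8,0,-1],[0,0,0,25,0,0,-1],[0,0,0,15,0,0,-1],[0,0,0,8,0,0,-1],[0,0,0,0,0,0,-1]]]'

```text
time: 40.45
position: [428.6, -377.7, 63.7]
tool_rot: [0.48, 0.518, 0.483, -0.518]
ft_force: [-0.1, 0.0, 0.4]
opening: 0.1
```

Request:
play_rows --increments '[[[0,0,0,3,0,0,-1],[0,0,0,0,0,0,-1],[0,0,0,0,0,0,-1]]]'

```text
time: 40.7
position: [429.9, -379.7, 64.4]
tool_rot: [-0.482, -0.518, -0.481, 0.518]
ft_force: [0.5, -0.1, -0.7]
opening: 0.1
```

Request:
play_rows --increments '[[[0,0,0,2,0,0,-1],[0,0,0,0,0,0,-1],[0,0,0,0,0,0,-1]]]'

```text
time: 40.95
position: [429.5, -379.2, 61.8]
tool_rot: [-0.482, -0.518, -0.481, 0.518]
ft_force: [-0.6, -0.1, 0.2]
opening: 0.0
```

Request:
play_rows --increments '[[[0,0,0,2,0,0,-1],[0,0,0,0,0,0,-1],[0,0,0,0,0,0,-1]]]'

```text
time: 41.2
position: [429.6, -379.4, 61.0]
tool_rot: [-0.482, -0.518, -0.481, 0.518]
ft_force: [-2.8, 1.8, 11.1]
opening: 0.1
```

Request:
play_rows --increments '[[[0,0,0,1.5,0,0,-1],[0,0,0,0,0,0,-1],[0,0,0,0,0,0,-1]]]'

```text
time: 41.45
position: [429.6, -379.4, 61.0]
tool_rot: [-0.482, -0.518, -0.481, 0.518]
ft_force: [-5.2, 5.5, 22.5]
opening: 0.1
```

Hard stop at the right height (top at 36 mm), so the dryer is home. Next, over to the brush.

Request:
play_rows --increments '[[[0,0,0,-20,0,0,-1],[0,0,0,-40,0,0,-1],[0,0,0,-40,0,0,-1],[0,0,0,-40,0,0,1],[0,0,0,-25,15.5,-34.4,1],[0,0,0,0,15.5,-34.4,1],[0,0,0,0,15.5,-34.4,1],[0,0,0,0,15.5,-34.4,1]]]'

```text
time: 42.12
position: [500.4, -248.0, 221.9]
tool_rot: [0.482, 0.518, 0.48, -0.518]
ft_force: [0.8, -0.6, -0.9]
opening: 60.3
```

Request:
play_rows --increments '[[[0,0,0,0,15.5,-34.4,1],[0,0,0,0,15.5,-34.4,1],[0,0,0,0,15.5,-34.4,1],[0,0,0,0,15.5,-34.4,1],[0,0,0,0,15.5,-34.4,1],[0,0,0,0,15.5,-34.4,1],[0,0,0,0,15.5,-34.4,1],[0,0,0,0,15.5,-34.4,1]]]'

```text
time: 42.78
position: [644.2, 18.3, 220.9]
tool_rot: [-0.482, -0.518, -0.481, 0.518]
ft_force: [0.8, -0.2, 0.4]
opening: 85.7
```

Request:
play_rows --increments '[[[-0.12,0,0,0,0,0,1],[-0.12,0,0,0,0,0,1],[-0.12,0,0,0,0,0,1],[-0.12,0,0,0,0,0,1],[-0.12,0,0,0,0,0,1],[-0.12,0,0,0,0,0,1],[-0.12,0,0,0,0,0,1],[-0.12,0,0,0,0,0,1]]]'

```text
time: 43.45
position: [643.6, 16.4, 220.7]
tool_rot: [0.667, 0.235, 0.667, -0.235]
ft_force: [0.1, 0.2, 0.8]
opening: 85.6
```

Request:
play_rows --increments '[[[-0.12,0,0,0,0,0,1],[-0.12,0,0,0,0,0,1],[-0.12,0,0,0,0,0,1],[0,0,0,0,0,0,1],[0,0,0,0,0,0,1],[0,0,0,0,0,0,1]]]'

```text
time: 43.95
position: [643.6, 16.4, 220.7]
tool_rot: [0.698, 0.115, 0.698, -0.115]
ft_force: [0.1, 0.0, -0.2]
opening: 85.2
```

```bash
python3 st.py 645 19 220 -18.4; python3 snap.py wrist w30
```

```text
t 43.95 p [643.6  16.4 220.7] F [ 0.1  0.  -0.2] open 85.2
x [-0. -0. -1.] y [ 0.322  0.947 -0.   ] z [ 0.947 -0.322  0.   ]
q [-0.147  0.45   1.345 -0.     1.347  0.18 ]
world d [ 1.4  2.6 -0.7] tool d [0.7 2.9 0.5]
rotvec [-0.006  0.     0.   ]
```

View pics/w30.png

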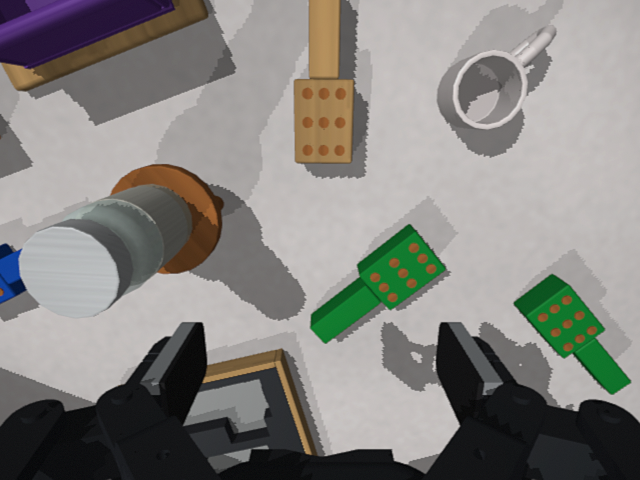

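The wooden brush's head is at (323,121), nearly in line with the hand.

```bash
python3 zoom.py w30 270 0 380 180 4
```

```text
(no output)
```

View pics/w30_z.png

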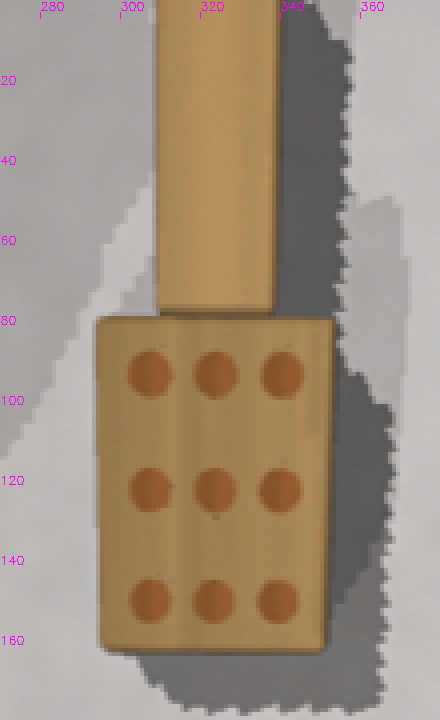

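Run:
```python
from fit import *; import pickle
np.set_printoptions(precision=2,suppress=True)
c,p,M=pickle.load(open('pics/w30.pkl','rb'))
l=[(30,22),(30,-22),(-30,22),(-30,-22)];px=[(294,79.3),(353.8,79.5),(295.3,163.3),(351.8,163)]
for z in (20,24,28):
    w=np.array([plane(c,*q,z) for q in px]);t,a,e,s=rigid(l,w);print(z,t,np.degrees(a),e,s.round(4),M.T@(np.r_[t,14]-p))
a=(plane(c,309,0,28)+plane(c,340,0,28))/2;b=(plane(c,309.6,77,28)+plane(c,338.6,77,28))/2;d=a-b;print(np.degrees(np.arctan2(d[1],d[0])))
```

```text
20 [669.18  88.52] 71.20690368708435 [0.4  0.32 0.53 0.24] 1.009 [206.7   76.58   0.99]
24 [669.17  88.58] 71.20690368708433 [0.29 0.23 0.16 0.24] 0.9963 [206.7   76.63   0.96]
28 [669.16  88.63] 71.20690368708435 [0.67 0.67 0.47 0.71] 0.9836 [206.7   76.67   0.93]
71.08790816081623
```

Request:
play_rows --increments '[[[0,0,0,10,25,0.7,1],[0,0,0,25,25,0.7,1],[0,0,0,30,26.6,0.6,1],[0,0,0,30,0,0,1],[0,0,0,25,0,0,1],[0,0,0,10,0,0,1],[0,0,0,0,0,0,1],[0,0,0,0,0,0,1]]]'

```text
time: 44.67
position: [670.2, 88.1, 91.1]
tool_rot: [0.698, 0.114, 0.698, -0.115]
ft_force: [0.4, -0.8, -0.1]
opening: 85.3
```

```bash
python3 st.py 670.2 88 38 -18.8; python3 snap.py wrist w31
```

```text
t 44.67 p [670.2  88.1  91.1] F [ 0.4 -0.8 -0.1] open 85.3
x [-0. -0. -1.] y [ 0.32   0.948 -0.   ] z [ 0.948 -0.32  -0.   ]
q [-0.034  0.615  1.401 -0.     1.126  0.292]
world d [  0.   -0.1 -53.1] tool d [53.1 -0.1  0.1]
rotvec [ 0.003 -0.     0.   ]
```

View pics/w31.png

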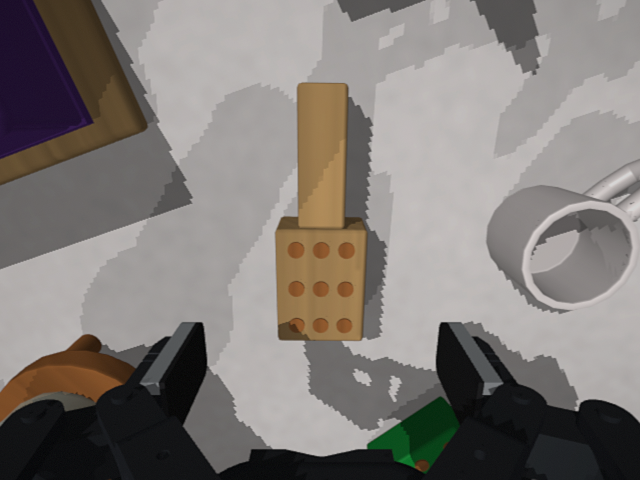

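Run:
```python
from fit import *; import pickle
np.set_printoptions(precision=2,suppress=True)
c,p,M=pickle.load(open('pics/w31.pkl','rb'))
for q in [(440,398),(460,425),(370,440)]: print(M.T@(plane(c,*q,28)-p))
```

```text
[ 63.11 -64.23  63.46]
[ 63.12 -82.2   76.24]
[ 63.12 -92.61  26.64]
```

Clear of the green look-alike by about 50 mm. Descend and grip.

Request:
play_rows --increments '[[[0,0,0,12,0,0,1],[0,0,0,15,0,0,1],[0,0,0,15,0,0,1],[0,0,0,8,0,0,1],[0,0,0,3,0,0,1],[0,0,0,0,0,0,1],[0,0,0,0,0,0,1]]]'

```text
time: 45.3
position: [670.5, 88.2, 38.5]
tool_rot: [0.698, 0.114, 0.697, -0.114]
ft_force: [-0.0, -0.3, -0.3]
opening: 85.5
```

Request:
play_rows --increments '[[[0,0,0,0,0,0,-1],[0,0,0,0,0,0,-1],[0,0,0,0,0,0,-1],[0,0,0,0,0,0,-1],[0,0,0,0,0,0,-1],[0,0,0,0,0,0,-1],[0,0,0,0,0,0,-1]]]'

```text
time: 45.88
position: [670.6, 88.3, 38.7]
tool_rot: [0.698, 0.114, 0.697, -0.114]
ft_force: [0.3, -0.5, 5.3]
opening: 42.3
```

```bash
python3 st.py 670.2 88 38 -18.8; python3 snap.py wrist w32; python3 zoom.py w32 200 60 440 440 2
```

```text
t 45.88 p [670.6  88.3  38.7] F [ 0.3 -0.5  5.3] open 42.3
x [ 0.002 -0.    -1.   ] y [0.318 0.948 0.   ] z [ 0.948 -0.318  0.002]
q [-0.033  0.673  1.441 -0.     1.026  0.291]
world d [-0.4 -0.3 -0.7] tool d [ 0.7 -0.5 -0.3]
rotvec [ 0.004  0.002 -0.   ]
```

View pics/w32_z.png

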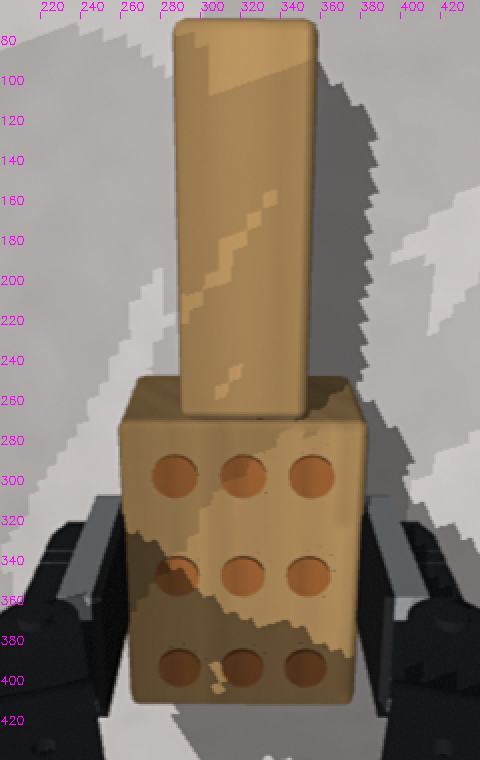

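Run:
```python
from fit import *; import pickle
np.set_printoptions(precision=2,suppress=True)
c,p,M=pickle.load(open('pics/w32.pkl','rb'))
l=[(30,22),(30,-22),(-30,22),(-30,-22),(94,11),(94,-11)];px=[(260,271),(383,271),(266,411.5),(376.5,411),(287,71),(358,71)]
for z in (24,26,28):
    w=np.array([plane(c,*q,z) for q in px]);t,a,e,s=rigid(l,w);print(z,t,np.degrees(a),e,s.round(4),M.T@(np.r_[t,14]-p), np.degrees(np.arctan2(M[1,1],M[0,1])))
```

```text
24 [669.41  87.42] 71.33954617779133 [0.36 0.36 0.81 0.55 0.97 1.  ] 1.0113 [24.68 -1.28 -0.92] 71.43575278549353
26 [669.64  88.14] 71.3395461777913 [0.55 0.62 0.22 0.44 0.42 0.3 ] 0.996 [24.68 -0.52 -0.93] 71.43575278549353
28 [669.88  88.86] 71.33954617779133 [0.83 0.92 1.19 1.43 1.14 1.04] 0.9807 [24.68  0.24 -0.94] 71.43575278549353
```

Request:
play_rows --increments '[[[0,0,0,-8,0,0,-1],[0,0,0,-15,0,0,-1],[0,0,0,-25,0,0,-1],[0,0,0,-30,0,0,-1],[0,0,0,-22,0,0,-1],[0.06,0,0,0,0,0,-1],[0.12,0,0,0,0,0,-1],[0.12,0,0,0,0,0,-1]]]'

```text
time: 46.6
position: [669.7, 88.4, 138.4]
tool_rot: [0.672, 0.219, 0.672, -0.219]
ft_force: [0.2, -0.8, -0.9]
opening: 42.3
```

Request:
play_rows --increments '[[[0.12,0,0,0,0,0,-1],[0.12,0,0,0,0,0,-1],[0.12,0,0,0,0,0,-1],[0.12,0,0,0,0,0,-1],[0.12,0,0,0,0,0,-1],[0.12,0,0,0,0,0,-1],[0.12,0,0,0,0,0,-1],[0.12,0,0,0,0,0,-1]]]'

```text
time: 47.27
position: [669.4, 88.4, 137.4]
tool_rot: [-0.495, -0.504, -0.496, 0.505]
ft_force: [0.6, -0.0, -1.6]
opening: 42.5
```

Request:
play_rows --increments '[[[0.058,0,0,0,0,0,-1],[0,0,0,0,0,0,-1],[0,0,0,0,0,0,-1]]]'

```text
time: 47.52
position: [669.6, 88.4, 137.5]
tool_rot: [-0.482, -0.517, -0.483, 0.517]
ft_force: [0.7, 0.2, -0.0]
opening: 42.8
```

```bash
python3 st.py 434.6 -283.9 120 -94.1; python3 snap.py wrist w33
```

```text
t 47.52 p [669.6  88.4 137.5] F [ 0.7  0.2 -0. ] open 42.8
x [-0.001 -0.    -1.   ] y [ 0.998 -0.069 -0.001] z [-0.069 -0.998  0.   ]
q [-0.033  0.57   1.357 -0.     1.216  1.607]
world d [-235.  -372.3  -17.5] tool d [  17.8 -208.7  387.6]
rotvec [0.002 0.    0.001]
```

View pics/w33.png

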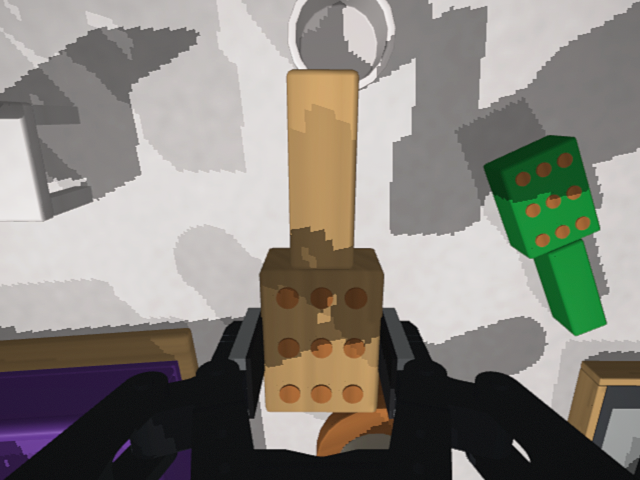

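Brush held and turned (head (322,335)). Carry it over its pocket.

Request:
play_rows --increments '[[[0.002,0,0,0,-8,15,-1],[0,0,0,0,-15,28,-1],[0,0,0,0,-18,33,-1],[0,0,0,0,-18,33,-1],[0,0,0,0,-18,33,-1],[0,0,0,0,-18,33,-1],[0,0,0,0,-18,33,-1],[0,0,0,0,-18,33,-1]]]'

```text
time: 48.23
position: [520.5, -143.5, 138.0]
tool_rot: [-0.482, -0.517, -0.482, 0.517]
ft_force: [0.5, -0.5, -1.5]
opening: 42.7
```

Request:
play_rows --increments '[[[0,0,0,0,-18,33,-1],[0,0,0,0,-18,33,-1],[0,0,0,0,-18,33,-1],[0,0,0,0,-15,30,-1],[0,0,0,0,-9,17,-1],[0,0,0,0,0,0,-1],[0,0,0,0,0,0,-1],[0,0,0,0,0,0,-1]]]'

```text
time: 48.9
position: [433.3, -281.8, 137.8]
tool_rot: [0.481, 0.518, 0.482, -0.518]
ft_force: [0.3, 0.6, -1.0]
opening: 42.7
```

```bash
python3 st.py 434.6 -283.9 67.5 -94.1
```

```text
t 48.9 p [ 433.3 -281.8  137.8] F [ 0.3  0.6 -1. ] open 42.7
x [ 0.  0. -1.] y [ 0.997 -0.073 -0.   ] z [-0.073 -0.997 -0.   ]
q [-0.793  0.313  1.775  0.     1.053  0.851]
world d [  1.3  -2.1 -70.3] tool d [70.3  1.4  2. ]
rotvec [-0.001 -0.     0.   ]
```

Request:
play_rows --increments '[[[0,0,0,12,1.4,2,-1],[0,0,0,20,0,0,-1],[0,0,0,20,0,0,-1],[0,0,0,12,0,0,-1],[0,0,0,5,0,0,-1],[0,0,0,0,0,0,-1],[0,0,0,0,0,0,-1],[0,0,0,0,0,0,-1]]]'

```text
time: 49.57
position: [435.3, -284.5, 69.7]
tool_rot: [-0.482, -0.518, -0.481, 0.518]
ft_force: [0.5, -0.0, -1.7]
opening: 42.4
```

```bash
python3 st.py 434.6 -283.9 67.5 -94.1; python3 snap.py wrist w34; python3 zoom.py w34 200 40 440 440 2; python3 zoom.py w34 240 40 440 280 3
```

```text
t 49.57 p [ 435.3 -284.5   69.7] F [ 0.5 -0.  -1.7] open 42.4
x [ 0.001 -0.001 -1.   ] y [ 0.997 -0.072  0.001] z [-0.072 -0.997  0.001]
q [-0.793  0.409  1.837 -0.     0.894  0.85 ]
world d [-0.7  0.6 -2.2] tool d [ 2.2 -0.8 -0.5]
rotvec [-0.001  0.001 -0.001]
```

View pics/w34.png

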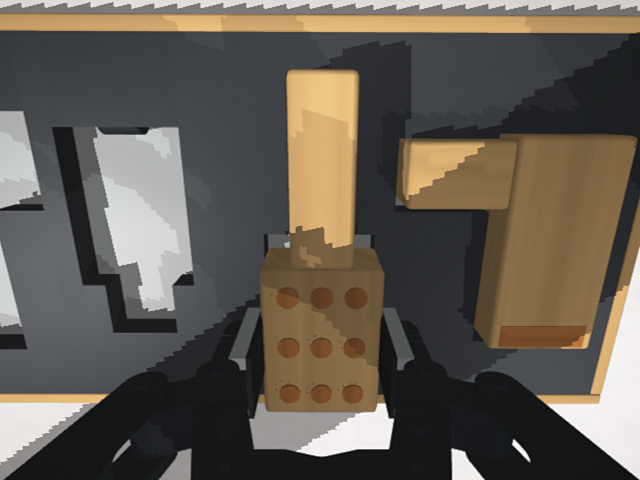

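View pics/w34_z.png

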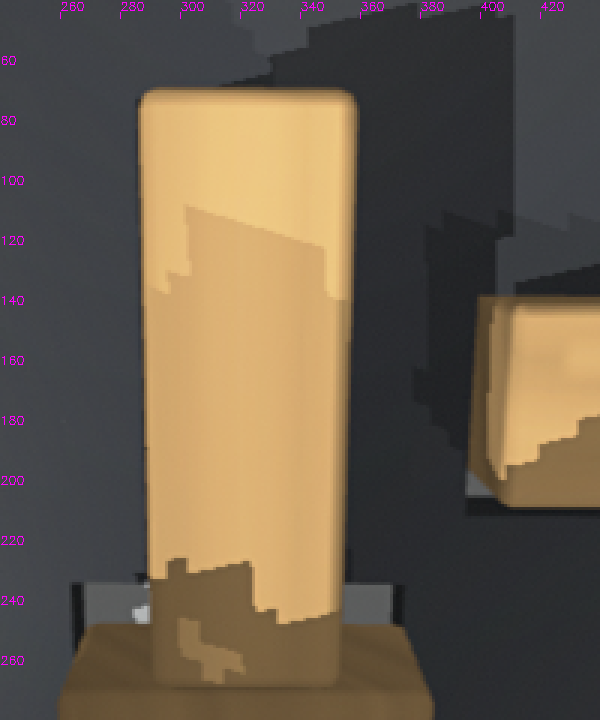

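The brush is over its pocket; the pocket's wide rim shows at (264,234) to (375,234).

Run:
```python
from fit import *; import pickle
np.set_printoptions(precision=2,suppress=True)
c,p,M=pickle.load(open('pics/w34.pkl','rb'))
for z in (20,22):
    t,a,e,s=rigid([(32,24),(32,-24)],[plane(c,*q,z) for q in [(264,234.3),(374.7,234.3)]]);print('pocket',z,t,a,s.round(3),M.T@(np.r_[t,8]-p))
```

```text
pocket 20 [ 433.55 -282.53] -0.07170958716495691 1.005 [61.74 -1.98 -1.88]
pocket 22 [ 434.12 -282.58] -0.07170958716495801 0.993 [61.74 -1.4  -1.88]
```

Request:
play_rows --increments '[[[0,0,0,2,-1,-0.9,-1],[0,0,0,3,0,0,-1],[0,0,0,4,0,0,-1],[0,0,0,3,0,0,-1],[0,0,0,0,0,0,-1],[0,0,0,0,0,0,-1]]]'

```text
time: 50.12
position: [433.9, -283.8, 56.8]
tool_rot: [0.482, 0.518, 0.481, -0.518]
ft_force: [2.6, -0.1, -0.4]
opening: 42.6
```

Request:
play_rows --increments '[[[0,0,0,4,0,0,-1],[0,0,0,4,0,0,-1],[0,0,0,0,0,0,-1]]]'

```text
time: 50.37
position: [433.7, -283.6, 48.2]
tool_rot: [-0.482, -0.518, -0.481, 0.518]
ft_force: [3.1, -1.7, -2.4]
opening: 42.4
```

```bash
python3 st.py 434.6 -283.9 46.7 -94.1; python3 snap.py wrist w35
```

```text
t 50.37 p [ 433.7 -283.6   48.2] F [ 3.1 -1.7 -2.4] open 42.4
x [ 0.    -0.001 -1.   ] y [ 0.997 -0.073  0.   ] z [-0.073 -0.997  0.   ]
q [-0.795  0.44   1.857 -0.     0.844  0.85 ]
world d [ 0.9 -0.3 -1.5] tool d [1.5 0.9 0.2]
rotvec [-0.002  0.    -0.   ]
```

View pics/w35.png

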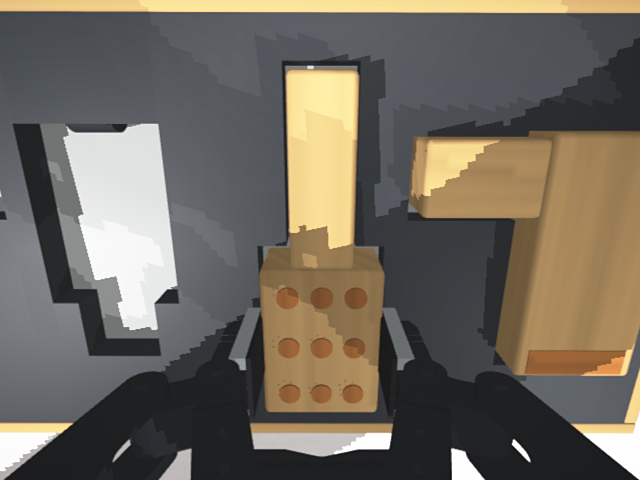

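It slid into the pocket. Press it down the last millimetres.

Request:
play_rows --increments '[[[0,0,0,1.5,0,0,-1],[0,0,0,1,0,0,-1],[0,0,0,0,0,0,-1],[0,0,0,0,0,0,-1]]]'

```text
time: 50.75
position: [433.8, -283.6, 46.6]
tool_rot: [-0.482, -0.518, -0.481, 0.518]
ft_force: [3.9, 0.2, 3.4]
opening: 42.2
```

Request:
play_rows --increments '[[[0,0,0,1.5,0,0,-1],[0,0,0,0,0,0,-1],[0,0,0,0,0,0,-1]]]'

```text
time: 51.0
position: [433.8, -283.6, 46.6]
tool_rot: [-0.482, -0.518, -0.481, 0.518]
ft_force: [-0.4, 2.9, 17.2]
opening: 42.6
```

Request:
play_rows --increments '[[[0,0,0,0,0,0,1],[0,0,0,0,0,0,1],[0,0,0,0,0,0,1],[0,0,0,0,0,0,1],[0,0,0,-10,0,0,1],[0,0,0,-20,0,0,1],[0,0,0,-20,0,0,1],[0,0,0,0,0,0,-1]]]'

```text
time: 51.67
position: [435.1, -285.1, 98.6]
tool_rot: [-0.484, -0.518, -0.479, 0.518]
ft_force: [-0.8, -1.2, 0.7]
opening: 75.4
```

Request:
play_rows --increments '[[[0,0,0,0,0,0,-1],[0,0,0,0,0,0,-1],[0,0,0,0,0,0,-1],[0,0,0,0,0,0,-1],[0,0,0,0,0,0,-1],[0,0,0,10,0,0,-1],[0,0,0,15,0,0,-1],[0,0,0,8,0,0,-1]]]'

```text
time: 52.33
position: [433.0, -283.1, 60.6]
tool_rot: [-0.481, -0.518, -0.482, 0.518]
ft_force: [-18.3, 12.8, 111.7]
opening: -0.1
```

Request:
play_rows --increments '[[[0,0,0,3,0,0,-1],[0,0,0,0,0,0,-1],[0,0,0,0,0,0,-1]]]'

```text
time: 52.58
position: [433.0, -283.0, 60.9]
tool_rot: [-0.481, -0.518, -0.482, 0.518]
ft_force: [-8.8, 6.8, 29.3]
opening: 0.0
```

That press came down harder than intended (a 112 N reading at its peak, under the 120 N limit). Lift off and check.

Request:
play_rows --increments '[[[0,0,0,-5,0,0,-1],[0,0,0,-15,0,0,-1],[0,0,0,-30,-5,0,-1],[0,0,0,-35,-10,0,-1],[0,0,0,-30,-10,0,-1],[0,0,0,-20,-10,0,-1],[0,0,0,0,0,0,-1],[0,0,0,0,0,0,-1]]]'

```text
time: 53.25
position: [398.7, -281.2, 194.3]
tool_rot: [-0.482, -0.518, -0.48, 0.518]
ft_force: [-0.3, 0.4, -0.9]
opening: 0.0
```

Request:
play_rows --increments '[[[0,0,0,0,0,0,-1],[0,0,0,0,0,0,-1],[0,0,0,0,0,0,-1]]]'

```text
time: 53.5
position: [398.3, -280.3, 192.2]
tool_rot: [-0.48, -0.518, -0.482, 0.518]
ft_force: [-0.7, -0.1, -0.1]
opening: 0.3
```

```bash
python3 st.py; python3 snap.py wrist w36; python3 snap.py top t36; python3 snap.py scene s36; python3 zoom.py w36 230 20 490 260 3
```

```text
t 53.5 p [ 398.3 -280.3  192.2] F [-0.7 -0.1 -0.1] open 0.3
x [-0.002  0.002 -1.   ] y [ 0.997 -0.073 -0.002] z [-0.073 -0.997 -0.002]
q [-0.843  0.203  1.774 -0.     1.167  0.801]
```

View pics/w36_z.png

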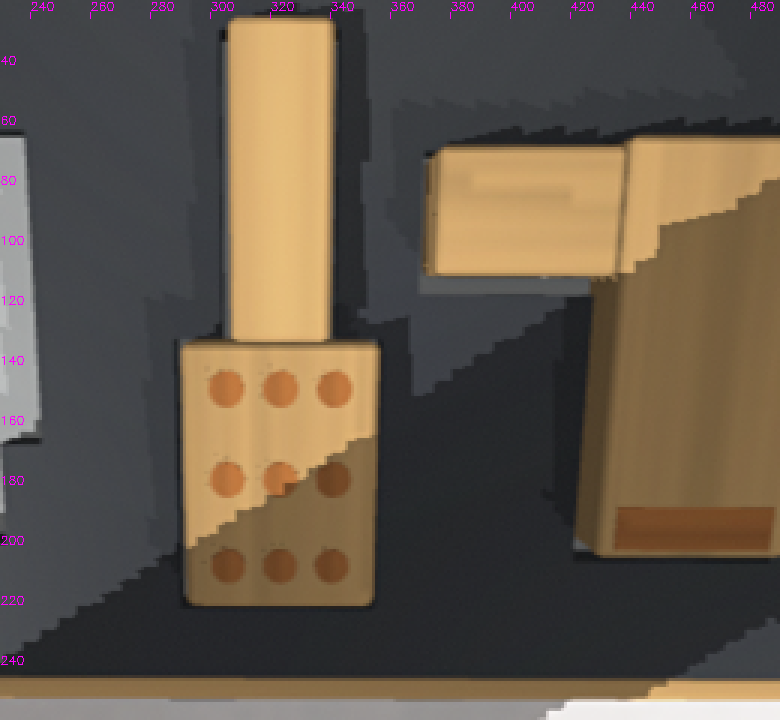

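View pics/t36.png

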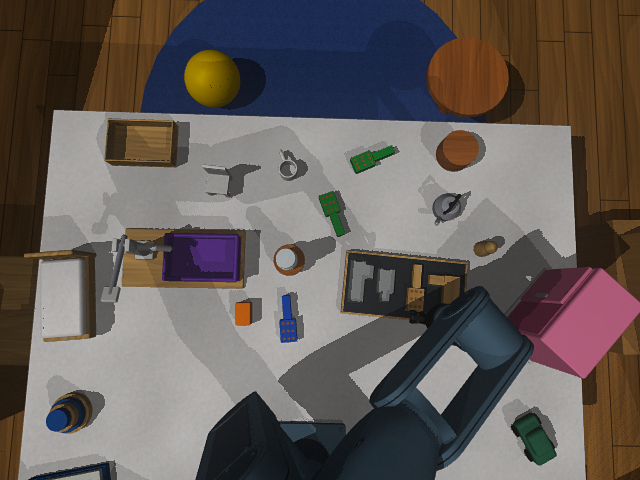

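View pics/s36.png

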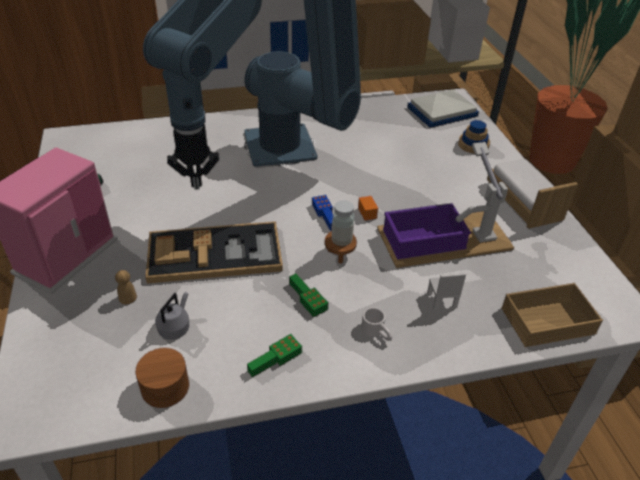

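```bash
python3 zoom.py t36 250 220 330 300 8;python3 - <<'E'
from fit import *; import pickle
np.set_printoptions(precision=2,suppress=True)
c,p,M=pickle.load(open('pics/w36.pkl','rb'))
l=[(30,22),(30,-22),(-30,22),(-30,-22),(94,11),(94,-11)];px=[(290.3,134.7),(356.3,134.7),(291.3,221.3),(354.3,221.3),(305.7,26.3),(341.7,26.3)]
l2=[(-35,22),(27,62),(53,62),(55,22)];p2=[(429.3,205),(373.5,111.3),(376,69.3),(438.7,65.7)]
for z in (32,36):
    w=np.array([plane(c,*q,z) for q in px]);t,a,e,s=rigid(l,w);print(z,'brush',t,a,e,s.round(4))
    w=np.array([plane(c,*q,z) for q in p2]);t,a,e,s=rigid(l2,w);print(z,'dryer',t,a,e,s.round(4))
E
```

```text
32 brush [ 435.68 -282.86] -0.07502111970471341 [0.37 0.27 0.58 0.49 0.3  0.35] 1.0037
32 dryer [ 446.23 -379.95] -0.06078187350075151 [0.65 0.96 0.19 0.34] 1.005
36 brush [ 435.82 -282.86] -0.0750211197047133 [0.45 0.3  0.86 0.98 0.64 0.59] 0.9893
36 dryer [ 446.28 -379.16] -0.060781873500751066 [0.54 0.75 0.6  0.83] 0.9905
```

View pics/t36_z.png

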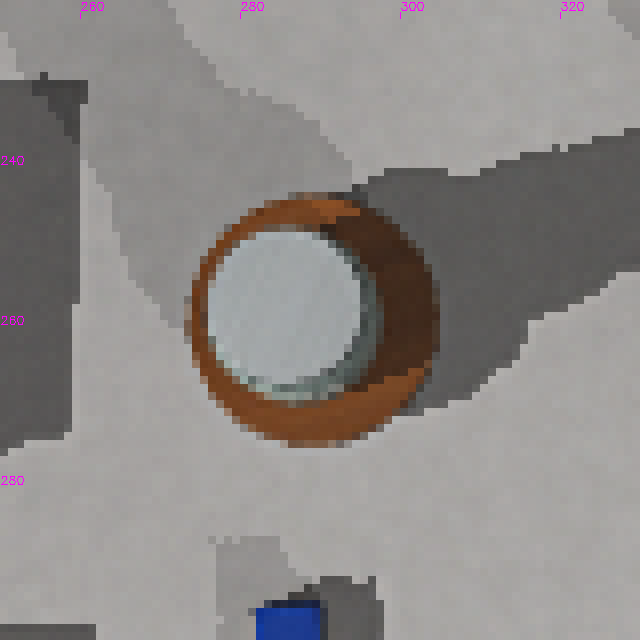

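Run:
```python
from fit import *; import pickle
c,p,M=pickle.load(open('pics/t36.pkl','rb'))
print(plane(c,289,260,50),plane(c,285.6,259.4,160))
```

```text
[531.04404184  57.85888998  50.        ] [526.62433077  60.99559056 160.        ]
```

```bash
python3 st.py; python3 -c "
from bench import env; print(env.sign_off())"
```

```text
t 53.65 p [ 398.5 -280.6  192.9] F [ 0.1 -0.1 -0.4] open 0.1
x [-0.001  0.001 -1.   ] y [ 0.997 -0.073 -0.001] z [-0.073 -0.997 -0.001]
q [-0.843  0.202  1.773 -0.     1.168  0.801]
the job is handed in; nothing more can be done
None
```

The job is handed in at about 54 s; the sign-off gives no verdict. Every step was done once.

- **Pump:** three strokes, each pressed to the hard stop (16–27 N) and let fully up. The pad was free of the hand and the lever looked up at the end.
- **Jar:** gripped sideways, lifted and turned to 161° over the bath, and held there for more than a second. It was stood back on its stool upright, about 5 mm from the stool's middle in the last top view (limit 25 mm).
- **Toys:** only the hairdryer and the brush were out, and both are in their own pockets. The last views put them 2 to 3 mm off the pocket positions I measured, mostly towards the end away from the sprung lip (limit 5 mm).
  - **In line:** both within about 0.01 rad of their pockets.
  - **Floor:** both pressed onto the pocket floor; at the last press the toys' tops stood at about 36 mm.
- **Left alone:** I saw no movement in the block, kettle, mug, doll, chair or the blue and green look-alikes, and the arm ended touching nothing.

**Checks that disagreed or went badly:**
- The final press on the brush came down harder than I meant. One reading was 112 N, under the 120 N limit, but a higher peak between readings can't be ruled out.
- The wrist camera showed a sideways bias of about 1 mm, which I allowed for by measuring each toy and its pocket with the same camera.
- One scene-camera reading of the stool was 10 mm off the top view. I used the top view and the place the jar came from.

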